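# Scoop nylon buffers from the tub into the parts dish

## Task

With the scoop that fits inside the white tub, scoop the black nylon buffers out of the tub and tip them into the round steel dish: at least four of the five must end up in the dish, any left over stays in the tub, and none may lie on the bench. Do not touch the buffers with the gripper, and leave the wider scoop and the other things on the bench where they are. When done, put the scoop back flat on the bench where it lay and let go of it.

Things in the scene. Friction and masses are not known exactly. Their poses are not given: they have to be found in the camera images.
- scoop_narrow: narrower of two alike aluminium scoops, black handles. Origin: under the pan's centre, at bench level when flat. -x nose, +x handle, z up. Pan 66 wide outside, 80 long; floor 2 thick, straight lip at x -40; sides 32 high from x -15 back, raked down to the lip; back wall to x +40, 42 high, and a 22 wide upright behind it to x +46. Handle: level bar 22 wide (y), x +44 to +140, z 44 to 68. 0.15 kg
- scoop_narrow_grip (a point): middle of the narrow scoop's handle, 85 mm behind and 56 mm above the scoop's origin; the handle is 22 mm thick there between its flat sides
- scoop_narrow_pan (a point): point 12 mm above the centre of the narrow scoop's pan underside
- scoop_wide: the other scoop: same shape, length, height and handle, but its pan is 96 mm wide, too wide for the tub. Same origin and axes. Not to be used
- tub: white open rectangular tub, fixed to the bench, holding the buffers. Origin: centre of its underside; long side x. Outside 234 (x) x 88 (y) x 42 high; walls and floor 4 thick, so inside 226 x 80. The buffers begin towards its -x end, nearer the robot, at x -113 to +4; the rest up to x +113 is empty
- dish: round steel dish without handles, fixed to the bench (magnetic foot). Origin: centre of its underside. 140 across the rim, 132 at the foot, 52 high, wall 3, floor 4
- buffer0: one of five alike black nylon buffers: an eight-sided barrel 27 mm across its flats (29 over the corners), 24 long, ends tapered to 15; some stand, some lie on their side. Origin: its centre. About 18 g
- buffer1: one of five alike black nylon buffers: an eight-sided barrel 27 mm across its flats (29 over the corners), 24 long, ends tapered to 15; some stand, some lie on their side. Origin: its centre. About 18 g
- buffer2: one of five alike black nylon buffers: an eight-sided barrel 27 mm across its flats (29 over the corners), 24 long, ends tapered to 15; some stand, some lie on their side. Origin: its centre. About 18 g
- buffer3: one of five alike black nylon buffers: an eight-sided barrel 27 mm across its flats (29 over the corners), 24 long, ends tapered to 15; some stand, some lie on their side. Origin: its centre. About 18 g
- buffer4: one of five alike black nylon buffers: an eight-sided barrel 27 mm across its flats (29 over the corners), 24 long, ends tapered to 15; some stand, some lie on their side. Origin: its centre. About 18 g
- spray_can: blue and steel spray can standing upright, 54 across, 170 high (mm); a bystander. Origin: its underside
- solder_spool: steel-coloured spool, 52 across, 40 high (mm); a bystander. Origin: its underside
- screwdriver: screwdriver lying on the bench, about 190 long (mm); a bystander. Origin: its underside
- multimeter: yellow hand multimeter lying flat, 140 x 75 x 34 (mm); a bystander. Origin: its underside
- phone: black phone lying flat, 145 x 70 x 9 (mm); a bystander. Origin: its underside
- mug: white mug, 80 across, 95 high, handle sticking out sideways (mm); a bystander. Origin: its underside
- pliers: pliers lying flat, about 145 long, 40 wide, 12 thick, orange handles (mm); a bystander. Origin: its underside
Things that resemble listed ones, but are neither listed nor needed, are in the scene too. What is shaped like the scoop_narrow but pink is not meant.

How it is judged:
On the way:
1. at least one buffer is carried in the narrow scoop, lifted clear above the tub (((distance between buffer0 and scoop_narrow_pan below 0.052 m and height (world z) of buffer0 above 0.085 m) or (distance between buffer1 and scoop_narrow_pan below 0.052 m and height (world z) of buffer1 above 0.085 m) or (distance between buffer2 and scoop_narrow_pan below 0.052 m and height (world z) of buffer2 above 0.085 m) or (distance between buffer3 and scoop_narrow_pan below 0.052 m and height (world z) of buffer3 above 0.085 m) or (distance between buffer4 and scoop_narrow_pan below 0.052 m and height (world z) of buffer4 above 0.085 m))), for 0.2 s.
At the end, for the whole second after the job is handed in: At least four of the five buffers lie at rest in the dish (centre within 62 mm of the dish's axis and below 55 mm) and any other is in the dish or inside the tub; the narrow scoop lies flat on its base on the bench (tilt under 0.12 rad), its origin within 50 mm of where it lay at the start, at rest ((((horizontal distance between buffer0 and dish below 0.062 m and height (world z) of buffer0 below 0.055 m and linear speed of buffer0 below 0.03 m/s) and (horizontal distance between buffer1 and dish below 0.062 m and height (world z) of buffer1 below 0.055 m and linear speed of buffer1 below 0.03 m/s) and (horizontal distance between buffer2 and dish below 0.062 m and height (world z) of buffer2 below 0.055 m and linear speed of buffer2 below 0.03 m/s) and (horizontal distance between buffer3 and dish below 0.062 m and height (world z) of buffer3 below 0.055 m and linear speed of buffer3 below 0.03 m/s)) or ((horizontal distance between buffer0 and dish below 0.062 m and height (world z) of buffer0 below 0.055 m and linear speed of buffer0 below 0.03 m/s) and (horizontal distance between buffer1 and dish below 0.062 m and height (world z) of buffer1 below 0.055 m and linear speed of buffer1 below 0.03 m/s) and (horizontal distance between buffer2 and dish below 0.062 m and height (world z) of buffer2 below 0.055 m and linear speed of buffer2 below 0.03 m/s) and (horizontal distance between buffer4 and dish below 0.062 m and height (world z) of buffer4 below 0.055 m and linear speed of buffer4 below 0.03 m/s)) or ((horizontal distance between buffer0 and dish below 0.062 m and height (world z) of buffer0 below 0.055 m and linear speed of buffer0 below 0.03 m/s) and (horizontal distance between buffer1 and dish below 0.062 m and height (world z) of buffer1 below 0.055 m and linear speed of buffer1 below 0.03 m/s) and (horizontal distance between buffer3 and dish below 0.062 m and height (world z) of buffer3 below 0.055 m and linear speed of buffer3 below 0.03 m/s) and (horizontal distance between buffer4 and dish below 0.062 m and height (world z) of buffer4 below 0.055 m and linear speed of buffer4 below 0.03 m/s)) or ((horizontal distance between buffer0 and dish below 0.062 m and height (world z) of buffer0 below 0.055 m and linear speed of buffer0 below 0.03 m/s) and (horizontal distance between buffer2 and dish below 0.062 m and height (world z) of buffer2 below 0.055 m and linear speed of buffer2 below 0.03 m/s) and (horizontal distance between buffer3 and dish below 0.062 m and height (world z) of buffer3 below 0.055 m and linear speed of buffer3 below 0.03 m/s) and (horizontal distance between buffer4 and dish below 0.062 m and height (world z) of buffer4 below 0.055 m and linear speed of buffer4 below 0.03 m/s)) or ((horizontal distance between buffer1 and dish below 0.062 m and height (world z) of buffer1 below 0.055 m and linear speed of buffer1 below 0.03 m/s) and (horizontal distance between buffer2 and dish below 0.062 m and height (world z) of buffer2 below 0.055 m and linear speed of buffer2 below 0.03 m/s) and (horizontal distance between buffer3 and dish below 0.062 m and height (world z) of buffer3 below 0.055 m and linear speed of buffer3 below 0.03 m/s) and (horizontal distance between buffer4 and dish below 0.062 m and height (world z) of buffer4 below 0.055 m and linear speed of buffer4 below 0.03 m/s))) and ((horizontal distance between buffer0 and dish below 0.062 m and height (world z) of buffer0 below 0.055 m and linear speed of buffer0 below 0.03 m/s) or (x of buffer0 in the frame of tub between -0.115 and 0.115 m and y of buffer0 in the frame of tub between -0.042 and 0.042 m and height (world z) of buffer0 below 0.045 m)) and ((horizontal distance between buffer1 and dish below 0.062 m and height (world z) of buffer1 below 0.055 m and linear speed of buffer1 below 0.03 m/s) or (x of buffer1 in the frame of tub between -0.115 and 0.115 m and y of buffer1 in the frame of tub between -0.042 and 0.042 m and height (world z) of buffer1 below 0.045 m)) and ((horizontal distance between buffer2 and dish below 0.062 m and height (world z) of buffer2 below 0.055 m and linear speed of buffer2 below 0.03 m/s) or (x of buffer2 in the frame of tub between -0.115 and 0.115 m and y of buffer2 in the frame of tub between -0.042 and 0.042 m and height (world z) of buffer2 below 0.045 m)) and ((horizontal distance between buffer3 and dish below 0.062 m and height (world z) of buffer3 below 0.055 m and linear speed of buffer3 below 0.03 m/s) or (x of buffer3 in the frame of tub between -0.115 and 0.115 m and y of buffer3 in the frame of tub between -0.042 and 0.042 m and height (world z) of buffer3 below 0.045 m)) and ((horizontal distance between buffer4 and dish below 0.062 m and height (world z) of buffer4 below 0.055 m and linear speed of buffer4 below 0.03 m/s) or (x of buffer4 in the frame of tub between -0.115 and 0.115 m and y of buffer4 in the frame of tub between -0.042 and 0.042 m and height (world z) of buffer4 below 0.045 m)) and distance of scoop_narrow from where it was at the start of the episode below 0.05 m and angle between scoop_narrow's own z axis and vertical below 0.12 rad and height (world z) of scoop_narrow below 0.006 m and linear speed of scoop_narrow below 0.02 m/s); the robot touches nothing.
It fails at once if a buffer is touched with the gripper's fingers (contact force between the fingers and buffer0 above 0.5 N or contact force between the fingers and buffer1 above 0.5 N or contact force between the fingers and buffer2 above 0.5 N or contact force between the fingers and buffer3 above 0.5 N or contact force between the fingers and buffer4 above 0.5 N).
It fails at once if the wide scoop is shifted more than 30 mm (distance of scoop_wide from where it was at the start of the episode above 0.03 m).
It fails at once if a bystander is shifted more than 30 mm (distance of any of spray_can, solder_spool, screwdriver, multimeter, phone, mug, pliers from where it was at the start of the episode above 0.03 m).
It also fails if it takes over 67 s, if anything falls off the work surface, if the arm or the gripper's body presses on something with over 40 N, if the wrist force passes 120 N, or if a joint passes its speed limit or range.

## Robot

A 7-joint arm with a two-finger parallel gripper is mounted at the origin on the work surface. World frame = base frame: x ahead of the robot, y to its left, z up, the work surface at z = 0. Lengths are in m, angles in rad, forces in N, time in s.
With the tool pointing down it reaches from about 0.35 to 0.775 m from the base axis. Payload 3.1 kg.
Tool frame: the origin (TCP) lies midway between the tips of the shut fingers; the grasp point (between the pads) lies 19 mm behind it (env.grip_depth is the distance from the TCP to the grasp point, in m); x points along the fingers, y is the direction in which the jaws open and shut, and the axes are right-handed (so a half turn about x gives the same grasp; the last joint's range is limited). The gripper opens to 85 mm and grips with 20 to 120 N. Pads are 22 mm wide; open, the fingers measure 114 mm over their backs; the gripper's body (76 mm by 85 mm) begins 54 mm behind the grasp point. The pads swing forward as they close: fully open they stand 13 mm farther back than shut.
Start: joints at [-1.345, 0.311, 0.014, 1.512, -0.004, 1.319, -0.027], TCP at [0.146, 0.53, 0.231] pointing down, gripper open.
Joint ranges: [-2.7, 2.7], [-0.3, 1.91], [-1.27, 1.3], [0.12, 2.57], [-1.44, 4.58], [0.2, 2.03], [-3.05, 3.05]. Speed limits (rad/s): [2.79, 2.79, 3.14, 3.14, 3.14, 3.14, 3.14].

## Interface

Orientations are given as a unit quaternion [x, y, z, w].
In Python, from workcell import env, snapshot, get_calibration gives the robot as it stands.
- The arm moves only by the tool move_arm, never from a script. Its argument "series" is a list of rows, each a list of 3 entries, a list of its own where there are three numbers: the gripper command: -1 is fully open, 1 is shut, values between are in proportion, then the shift along the tool's x, y, z in mm, then the turn, a rotation vector about the tool's x, y, z in rad. A call has 1 to 8 rows; each row shifts and turns the commanded pose from where the row before left it, along the tool's axes as they then stand; what a row does not reach is not made up. A row lasts 1/8 s, in which the tool goes at most 62.5 mm and 10.7 degrees, less where a joint would pass 70% of its speed; a pose out of reach is approached as far as the arm can. A call with a gripper value outside its range is refused whole. The fingers move at their own pace and stop on an object; "newtons" is the grip in N (left out, the last holds). Time passes only in rows, so rows that do not move let the fingers close. It gives the time, the measured TCP pose, the force and the opening at its end, in the units of the state.
- env.state(): the state, without advancing time (a new reading comes with each control period).
- snapshot(name): name is "scene" or "top" or "wrist"; returns (picture, depth): 384x512x3 uint8, red, green, blue; 384x512 float32, m along the optical axis (not along the pixel's ray), 0 where there is no reading.
- get_calibration(name): a dict with "camera_matrix" (3x3 intrinsics, pixels), "rvec" (rotation vector, rad) and "tvec" (3), from world to camera coordinates, as OpenCV has them; the wrist camera has in their place "tool_from_camera" (4x4, takes a point from camera to tool coordinates, whose origin is the TCP and whose axes are the tool frame's). Camera axes: x right, y down, z forward; pixel columns grow to the right and rows downward; lengths in m; the calibration is good to about 2 mm. A picture is of the moment at which its call begins: read the wrist's pose just before it. get_calibration takes no time and is no camera call.
- env.job_done(): hands the job in, once; it reports no verdict.
The state is a dict: "clock": time; "qpos": joint angles; "qvel": joint speeds; "joint_torque": joint torques, N m; "tool_pos": TCP position; "orientation": TCP orientation; "force": force on the tool from outside, world axes, zero at the start; "wrist_torque": the same for the moment, N m; "finger_gap": finger opening in m.
Only numpy, scipy, OpenCV 4.12 (cv2) and the standard library are available. Lean on these libraries where they do the work, as an engineer would, in place of code of your own. Each camera call takes 0.05 s, during which the arm holds its last target.

## Working session

There is one attempt and no reset: what is moved stays moved. The work goes in short steps, Python scripts to look and compute and a tool call to move; the robot and the scene stay as the last step left them, time stands still between calls to the robot, and variables do not carry over. Pictures are saved under pics/ and viewed, and the job is handed in when it is done.

Besides the shell and the picture viewer there is one more tool, called after "Emit:" as name([rows], argument=value, ...), one row to a line, values as JSON. move_arm: Moves the arm, as the interface text tells. Its arguments: {"type":"object","properties":{"series":{"type":"array","items":{"type":"array"}},"newtons":{"type":"number"}},"required":["series"]}

```bash
ls; mkdir -p pics
python3 - <<'E'
from workcell import env, snapshot, get_calibration
import cv2,numpy as np
s=env.state(); print({k:np.round(v,4).tolist() for k,v in s.items()}, env.grip_depth)
for n in ["scene","top","wrist"]:
    p,d=snapshot(n); cv2.imwrite(f"pics/{n}0.png",cv2.resize(p[:,:,::-1],(768,576),interpolation=cv2.INTER_CUBIC)); np.savez(f"{n}0.npz",p=p,d=d)
    print(n,get_calibration(n))
E
```

```text
pics
{'clock': 0.0, 'qpos': [-1.3447, 0.3117, 0.014, 1.5131, -0.0044, 1.3192, -0.0272], 'qvel': [0.0016, 0.0005, 0.0003, -0.0017, -0.0005, -0.0001, -0.0015], 'joint_torque': [-0.0003, -37.992, 0.1459, -23.0595, 0.0121, 0.0139, 0.0], 'tool_pos': [0.1453, 0.5297, 0.2302], 'orientation': [0.0935, 0.7009, -0.0952, 0.7007], 'force': [-0.6035, -0.417, -0.0618], 'wrist_torque': [-0.0122, -0.0125, -0.0433], 'finger_gap': 0.0853} 0.0187
scene {'camera_matrix': array([[483.32221741,   0.        , 247.0845808 ],
       [  0.        , 483.32221741, 190.48928746],
       [  0.        ,   0.        ,   1.        ]]), 'rvec': array([ 1.26346154,  2.49489393, -0.71892827]), 'tvec': array([ 0.30410769, -0.34656253,  1.70768276])}
top {'camera_matrix': array([[419.19005869,   0.        , 257.18533194],
       [  0.        , 419.19005869, 189.51850914],
       [  0.        ,   0.        ,   1.        ]]), 'rvec': array([ 2.14403446, -2.20853631,  0.08133807]), 'tvec': array([0.04259129, 0.52540615, 1.4397554 ])}
wrist {'camera_matrix': array([[271.4482529 ,   0.        , 253.66402673],
       [  0.        , 271.4482529 , 187.36253453],
       [  0.        ,   0.        ,   1.        ]]), 'tool_from_camera': array([[ 3.40653233e-04, -2.74973894e-01,  9.61451633e-01,
        -1.42228820e-01],
       [ 9.99999755e-01, -4.94082945e-04, -4.95618338e-04,
         4.46291759e-04],
       [ 6.11318959e-04,  9.61451566e-01,  2.74973658e-01,
        -6.95860323e-02],
       [ 0.00000000e+00,  0.00000000e+00,  0.00000000e+00,
         1.00000000e+00]])}
```

View pics/scene0.png

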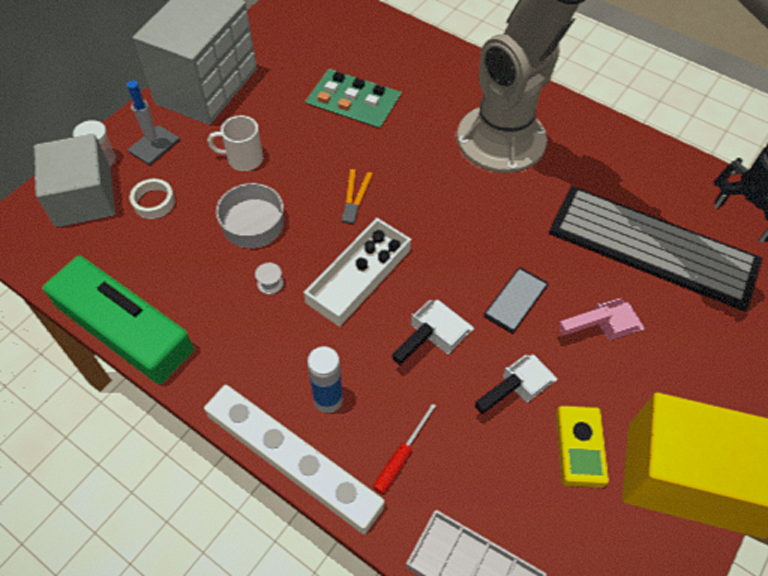

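View pics/top0.png

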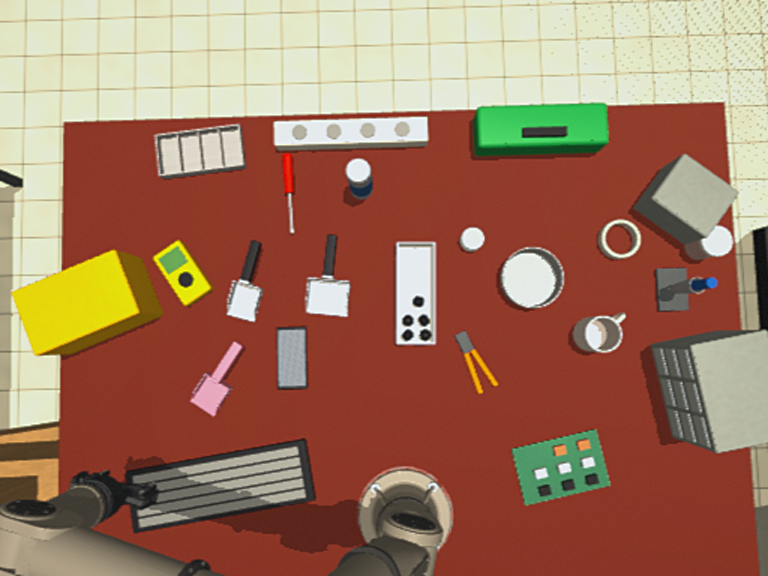

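View pics/wrist0.png

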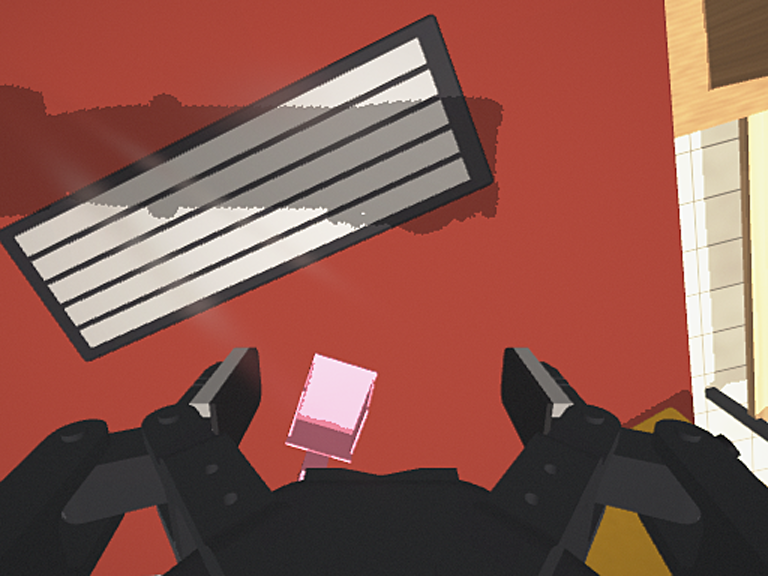

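```bash
cat > h.py <<'E'
import numpy as np, cv2
from scipy.spatial.transform import Rotation as R
from workcell import env, snapshot, get_calibration
def cam(name,st=None):
    c=get_calibration(name); K=c["camera_matrix"]
    if name=="wrist":
        T=np.array(c["tool_from_camera"]); W=np.eye(4)
        W[:3,:3]=R.from_quat(st["orientation"]).as_matrix(); W[:3,3]=st["tool_pos"]
        M=W@T
    else:
        M=np.eye(4); Rm=cv2.Rodrigues(np.array(c["rvec"]))[0]
        M[:3,:3]=Rm.T; M[:3,3]=-Rm.T@np.array(c["tvec"])
    return K,M   # world_from_camera
def plane(K,M,uv,z):
    uv=np.atleast_2d(uv).astype(float)
    r=np.c_[(uv[:,0]-K[0,2])/K[0,0],(uv[:,1]-K[1,2])/K[1,1],np.ones(len(uv))]@M[:3,:3].T
    t=(z-M[2,3])/r[:,2]
    return M[:3,3]+r*t[:,None]
def cloud(K,M,d):
    v,u=np.mgrid[:d.shape[0],:d.shape[1]]
    P=np.stack([(u-K[0,2])/K[0,0]*d,(v-K[1,2])/K[1,1]*d,d],-1)
    P=P@M[:3,:3].T+M[:3,3]; P[d==0]=np.nan
    return P
def proj(K,M,X):
    X=np.atleast_2d(X); c=(X-M[:3,3])@M[:3,:3]
    return c[:,:2]/c[:,2:]*[K[0,0],K[1,1]]+[K[0,2],K[1,2]]
E
python3 - <<'E'
from h import *
z=np.load("top0.npz");p,d=z["p"],z["d"];K,M=cam("top");P=cloud(K,M,d)
for name,(x0,x1,y0,y1) in {"L":(145,180,155,220),"R":(200,240,150,215),"tub":(258,296,155,236),"dish":(325,385,158,212)}.items():
    c=P[y0:y1,x0:x1].reshape(-1,3); col=p[y0:y1,x0:x1].reshape(-1,3).astype(int)
    m=(c[:,2]>0.012)
    if name in "LR":
        h=cv2.cvtColor(p[y0:y1,x0:x1],cv2.COLOR_RGB2HSV).reshape(-1,3)
        white=(h[:,1]<60)&(h[:,2]>90); blk=(h[:,2]<60)
        mk=white.reshape(y1-y0,x1-x0)
        v,u=np.nonzero(mk); W=plane(K,M,np.c_[u+x0,v+y0],0.0)[:,:2].astype(np.float32)
        print(name,"white rect",cv2.minAreaRect(W))
        v,u=np.nonzero(blk.reshape(mk.shape)); W=plane(K,M,np.c_[u+x0,v+y0],0.068)[:,:2].astype(np.float32)
        print(name,"black rect",cv2.minAreaRect(W), np.nanmedian(c[blk,2]))
    else:
        hh=c[m]; print(name,cv2.minAreaRect(hh[:,:2].astype(np.float32)),np.nanpercentile(hh[:,2],[5,50,95]))
big=cv2.resize(p[150:220,140:245,::-1],None,fx=7,fy=7,interpolation=cv2.INTER_CUBIC);cv2.imwrite("pics/crop1.png",big)
big=cv2.resize(p[150:240,255:390,::-1],None,fx=5.9,fy=5.9,interpolation=cv2.INTER_CUBIC);cv2.imwrite("pics/crop2.png",big)
E
```

```text
L white rect ((0.5038845539093018, 0.36445069313049316), (0.07533849775791168, 0.0900472030043602), 73.23954772949219)
L black rect ((0.5850861668586731, 0.33053117990493774), (0.023346643894910812, 0.08814665675163269), 73.76078033447266) 0.0670642309444609
R white rect ((0.5088614225387573, 0.16691339015960693), (0.10299453139305115, 0.09439505636692047), 82.5925064086914)
R black rect ((0.5940844416618347, 0.15216244757175446), (0.020233288407325745, 0.08555617183446884), 82.4662857055664) 0.06766598955408676
tub ((0.5049184560775757, -0.041795842349529266), (0.08504187315702438, 0.2345035821199417), 88.27027893066406) [0.01836547 0.03129355 0.04564805]
dish ((0.5273163318634033, -0.30683785676956177), (0.13896945118904114, 0.14569227397441864), 83.59532928466797) [0.01396647 0.04245375 0.05467123]
```

View pics/crop1.png

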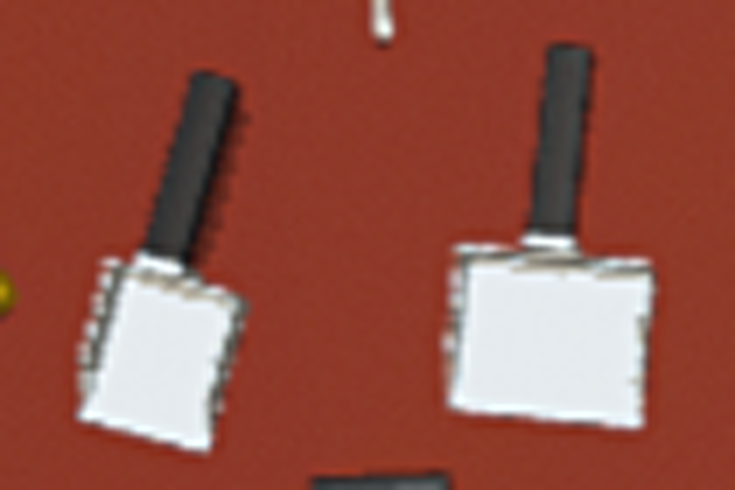

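View pics/crop2.png

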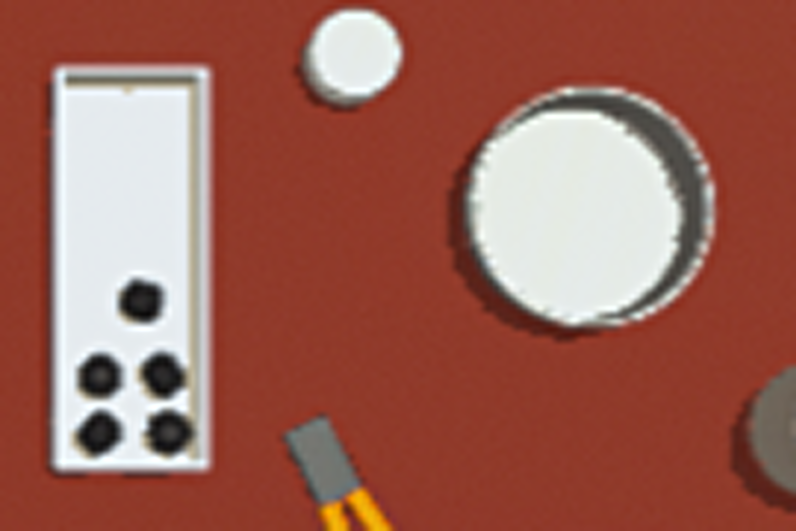

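Run:
```python
from h import *
s=env.state(); print(np.round(R.from_quat(s["orientation"]).as_matrix(),3))
z=np.load("top0.npz");p,d=z["p"],z["d"];K,M=cam("top");print("cam",M[:3,3]);P=cloud(K,M,d)
def blob(x0,x1,y0,y1,zmin):
    c=P[y0:y1,x0:x1].reshape(-1,3);c=c[c[:,2]>zmin]; return np.round([c.mean(0),c.min(0),c.max(0)],3).tolist()
# 512-scale pixels
print("can",blob(225,255,100,137,0.15)); print("spool",blob(302,326,148,172,0.025)); print("mug",blob(378,420,205,240,0.06))
print("driver",blob(185,200,98,158,0.006));print("pliers",blob(300,335,218,264,0.005));print("phone",blob(182,208,215,262,0.004))
print("dish rim",blob(325,385,155,212,0.044)); print("tub rim",blob(255,298,152,236,0.036))
print("multim",blob(98,142,155,206,0.02))
sc=np.load("scene0.npz");Ks,Ms=cam("scene");Q=cloud(Ks,Ms,sc["d"]);print("scenecam",Ms[:3,3])
q=Q.reshape(-1,3)
for nm,c,r,zz in [("dish",(0.527,-0.307),0.1,(0.044,0.07)),("tub",(0.505,-0.042),0.14,(0.036,0.05)),("can",(0.7,0.05),0.1,(0.15,0.2))]:
    k=q[(np.hypot(q[:,0]-c[0],q[:,1]-c[1])<r)&(q[:,2]>zz[0])&(q[:,2]<zz[1])]
    if len(k): print(nm,len(k),np.round([k.mean(0),k.min(0),k.max(0)],3).tolist(),cv2.minAreaRect(k[:,:2].astype(np.float32)))
```

```text
[[-0.     0.265  0.964]
 [-0.002  0.964 -0.265]
 [-1.    -0.002  0.   ]]
cam [0.40732024 0.01882343 1.47800445]
can [[0.757, 0.078, 0.168], [0.733, 0.052, 0.152], [0.783, 0.103, 0.177]]
spool [[0.627, -0.177, 0.04], [0.603, -0.202, 0.033], [0.65, -0.151, 0.047]]
mug [[0.4, -0.45, 0.083], [0.36, -0.504, 0.06], [0.441, -0.405, 0.104]]
driver [[0.784, 0.249, 0.02], [0.655, 0.224, 0.006], [0.86, 0.278, 0.033]]
pliers [[0.347, -0.171, 0.011], [0.266, -0.237, 0.005], [0.423, -0.115, 0.019]]
phone [[0.364, 0.251, 0.009], [0.284, 0.206, 0.004], [0.445, 0.296, 0.019]]
dish rim [[0.536, -0.317, 0.051], [0.464, -0.377, 0.044], [0.599, -0.238, 0.057]]
tub rim [[0.516, -0.042, 0.042], [0.386, -0.086, 0.036], [0.623, 0.004, 0.05]]
multim [[0.561, 0.503, 0.035], [0.485, 0.432, 0.02], [0.644, 0.584, 0.096]]
scenecam [1.15290697 0.46353854 1.25885067]
dish 224 [[0.531, -0.307, 0.05], [0.461, -0.374, 0.044], [0.604, -0.233, 0.058]] ((0.532945990562439, -0.30284398794174194), (0.14213500916957855, 0.13814325630664825), 62.05078125)
tub 363 [[0.509, -0.036, 0.041], [0.386, -0.085, 0.036], [0.625, 0.012, 0.049]] ((0.5057750940322876, -0.036993686109781265), (0.09220882505178452, 0.23724742233753204), 88.45989990234375)
can 369 [[0.764, 0.086, 0.167], [0.737, 0.059, 0.15], [0.788, 0.11, 0.176]] ((0.7629058361053467, 0.08471029996871948), (0.050953932106494904, 0.051034193485975266), 2.4465484619140625)
```

Emit:
move_arm([
  [-1,[-3,-41,40],[0,0,0]],
  [-1,[-3,-41,40],[0,0,0]],
  [-1,[-3,-41,40],[0,0,0]],
  [-1,[-3,-41,40],[0,0,0]],
  [-1,[-3,-41,40],[0,0,0]],
  [-1,[-3,-41,40],[0,0,0]],
  [-1,[-3,-41,40],[0,0,0]],
  [-1,[-3,-41,40],[0,0,0]],
], newtons=80)

```text
clock: 1.15
tool_pos: [0.3678, 0.1277, 0.2554]
orientation: [0.095, 0.701, -0.094, 0.701]
force: [1.2, 0.4, -0.1]
finger_gap: 0.0854
```

Emit:
move_arm([
  [-1,[-3,-41,40],[0,0,0]],
  [-1,[-3,-41,40],[0,0,0]],
  [-1,[-3,-41,40],[0,0,0]],
  [-1,[-3,-41,40],[0,0,0]],
  [-1,[-3,-41,35],[0,0,0]],
  [-1,[0,0,0],[0,0,0]],
  [-1,[0,0,0],[0,0,0]],
])

```text
clock: 2.02
tool_pos: [0.5008, -0.1191, 0.2697]
orientation: [0.095, 0.701, -0.094, 0.7]
force: [0.2, 0.9, -0.5]
finger_gap: 0.0857
```

Run:
```python
from h import *
s=env.state(); print(s["clock"],np.round(s["tool_pos"],4),np.round(s["qpos"],3),np.abs(s["qvel"]).max(),s["force"])
p,d=snapshot("wrist"); np.savez("w1.npz",p=p,d=d,o=s["orientation"],t=s["tool_pos"])
cv2.imwrite("pics/w1.png",cv2.resize(p[:,:,::-1],(768,576),interpolation=cv2.INTER_CUBIC))
```

```text
2.025 [ 0.5008 -0.1191  0.2697] [-0.401  0.264  0.765  1.555 -0.185  1.399  1.681] 0.027662136287665454 [ 0.23800607  0.89846558 -0.49388451]
```

View pics/w1.png

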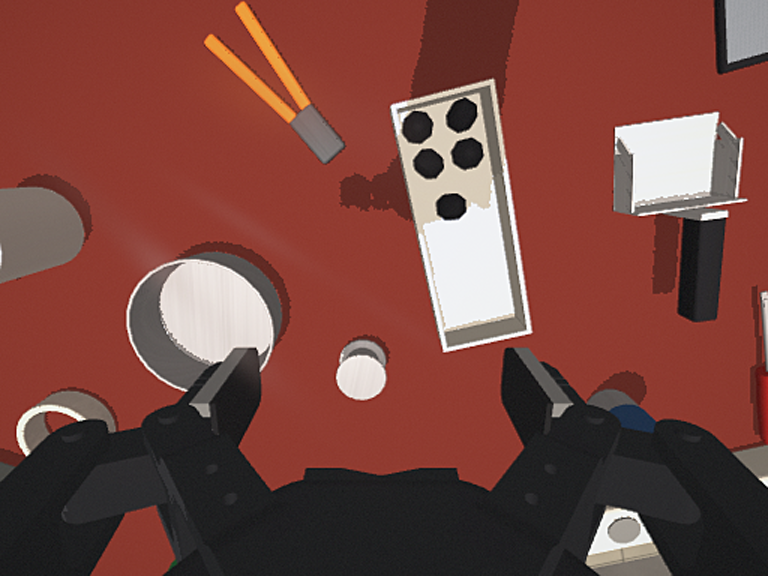

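Run:
```python
from h import *
z=np.load("w1.npz");p,d=z["p"],z["d"];K,M=cam("wrist",dict(orientation=z["o"],tool_pos=z["t"]))
P=cloud(K,M,d)
hsv=cv2.cvtColor(p,cv2.COLOR_RGB2HSV)
C=np.array([(391,104),(495,80),(531,332),(443,352)])/1.5
X=plane(K,M,C,0.042);print(np.round(X,4).tolist())
print("lens",np.linalg.norm(X-np.roll(X,-1,0),axis=1),"centre",X.mean(0))
for a,b in ((3,0),(2,1)):
    v=X[a]-X[b];print("yaw",np.degrees(np.arctan2(v[1],v[0])))
# depth rim
q=P.reshape(-1,3)
k=q[(np.abs(q[:,0]-.505)<.16)&(np.abs(q[:,1]+.042)<.08)&(q[:,2]>.037)&(q[:,2]<.05)]
print("depth rim",cv2.minAreaRect(k[:,:2].astype(np.float32)),np.median(k[:,2]))
k=q[(np.hypot(q[:,0]-.53,q[:,1]+.305)<.1)&(q[:,2]>.048)&(q[:,2]<.06)]
print("dish rim",len(k),k.min(0),k.max(0)); (c,r)=cv2.minEnclosingCircle(k[:,:2].astype(np.float32));print(c,r)
# floor heights
for u,v in((320,180),(140,200),(200,120)): print(P[v,u])
# buffers
m=((hsv[:,:,2]<70)).astype(np.uint8);m[:,:255]=0;m[:50]=0;m[150:]=0;m[:,335:]=0
n,l,st,ce=cv2.connectedComponentsWithStats(m)
for i in range(1,n):
    if st[i,4]>100:
        zz=np.nanmax(P[l==i][:,2]);x=plane(K,M,ce[i],0.020)[0]; print("buf",ce[i].round(1),st[i,4],"zmax",zz.round(4),x.round(3))
cv2.imwrite("pics/w1c.png",cv2.resize(p[45:240,250:360,::-1],None,fx=3,fy=3,interpolation=cv2.INTER_CUBIC))
```

```text
[[0.3886, -0.0787, 0.042], [0.3936, 0.0092, 0.042], [0.6246, 0.0002, 0.042], [0.6227, -0.0878, 0.042]]
lens [0.08799625 0.23116633 0.08797891 0.23426971] centre [ 0.50736849 -0.03926107  0.042     ]
yaw -2.223771026780509
yaw -2.2271353307102073
depth rim ((0.5072404146194458, -0.03973362594842911), (0.08840078115463257, 0.2345438152551651), 88.0766372680664) 0.04151175983846983
dish rim 677 [ 0.46434441 -0.37661126  0.04802942] [ 0.59025058 -0.23705444  0.05407621]
(0.5334238409996033, -0.3067777454853058) 0.07041008025407791
[ 0.56191049 -0.02862316  0.00339654]
[ 0.51809056 -0.30988289  0.0045194 ]
[ 4.26460270e-01 -1.80233543e-01  2.41785068e-04]
buf [307.5  76.3] 339 zmax 0.0331 [ 0.411 -0.019  0.02 ]
buf [278.   84.3] 332 zmax 0.0296 [ 0.41 -0.06  0.02]
buf [311.2 101.8] 329 zmax 0.0292 [ 0.444 -0.021  0.02 ]
buf [285.4 108.7] 294 zmax 0.0321 [ 0.444 -0.057  0.02 ]
buf [300.4 137.2] 272 zmax 0.0325 [ 0.487 -0.046  0.02 ]
```

View pics/w1c.png

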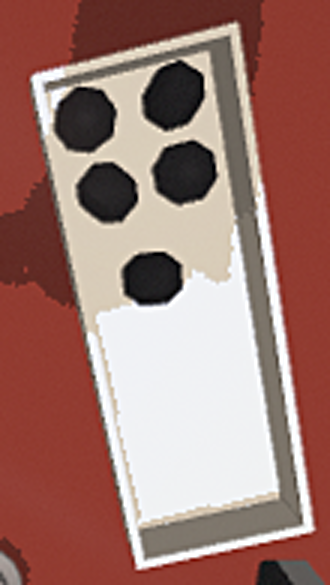

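Emit:
move_arm([
  [-1,[6,56.5,-6.5],[0,0,0]],
  [-1,[6,56.5,-6.5],[0,0,0]],
  [-1,[6,56.5,-6.5],[0,0,0]],
  [-1,[6,56.5,-6.5],[0,0,0]],
  [-1,[6,56.5,-6.5],[0,0,0]],
  [-1,[6,56.5,-6.5],[0,0,0]],
  [-1,[6,56.5,-6.5],[0,0,0]],
  [-1,[6,56.5,-6.5],[0,0,0]],
])

```text
clock: 3.08
tool_pos: [0.5686, 0.334, 0.2224]
orientation: [0.094, 0.701, -0.092, 0.701]
force: [1.1, 0.1, 0.6]
finger_gap: 0.0854
```

Emit:
move_arm([
  [-1,[0,0,0],[0,0,0]],
  [-1,[0,0,0],[0,0,0]],
])

```text
clock: 3.32
tool_pos: [0.5692, 0.3309, 0.222]
orientation: [0.093, 0.701, -0.094, 0.701]
force: [0.9, -0.6, 0.5]
finger_gap: 0.0855
```

Run:
```python
from h import *
s=env.state(); print(s["clock"],np.round(s["tool_pos"],4),np.round(s["qpos"],3),np.abs(s["qvel"]).max())
p,d=snapshot("wrist"); np.savez("w2.npz",p=p,d=d,o=s["orientation"],t=s["tool_pos"])
cv2.imwrite("pics/w2.png",cv2.resize(p[:,:,::-1],(768,576),interpolation=cv2.INTER_CUBIC))
K,M=cam("wrist",s);P=cloud(K,M,d);q=P.reshape(-1,3)
near=(np.hypot(q[:,0]-.56,q[:,1]-.33)<.14)
k=q[near&(q[:,2]>.06)&(q[:,2]<.075)]; print("handle top",len(k),cv2.minAreaRect(k[:,:2].astype(np.float32)),np.median(k[:,2]))
k=q[near&(q[:,2]>.005)&(q[:,2]<.06)&(q[:,0]<.56)]; print("pan",len(k),cv2.minAreaRect(k[:,:2].astype(np.float32)))
```

```text
3.325 [0.5692 0.3309 0.222 ] [-0.876  0.588  0.566  1.202 -0.305  1.435  0.959] 0.03779925597983013
handle top 1620 ((0.5861682891845703, 0.3348366320133209), (0.021976741030812263, 0.09983178973197937), 73.48139953613281) 0.06741761256719242
pan 2467 ((0.49213099479675293, 0.3327014148235321), (0.27922341227531433, 0.12600480020046234), 87.65815734863281)
```

View pics/w2.png

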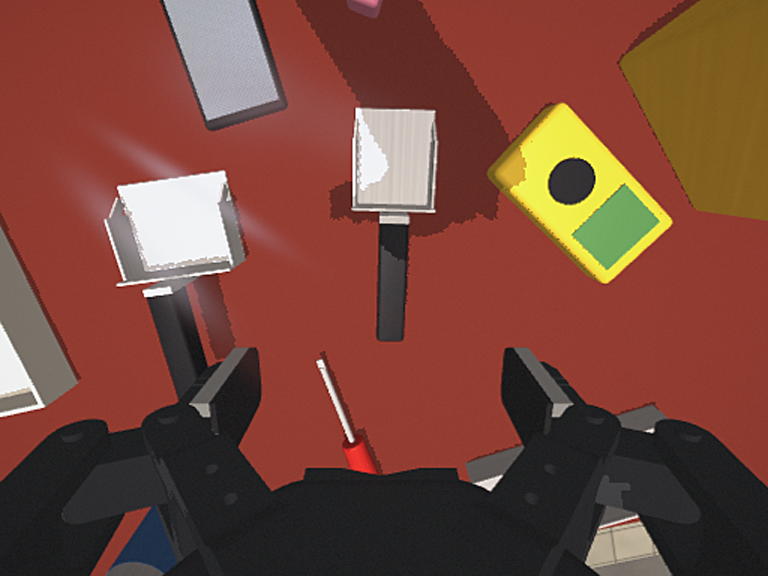

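The narrow scoop is the one in the middle, with its pan at px (395,160) and handle at (393,280). The left scoop at (180,230) has the wider pan, and the pink one at (365,5) is excluded. Handle top measures 22 x 100 mm at z 0.067, which matches. Descending to grip it.

Emit:
move_arm([
  [-1,[30,4,4],[0.023,0,0]],
  [-1,[40,4.4,4.4],[0,0,0]],
  [-1,[40,0,0],[0,0,0]],
  [-1,[30,0,0],[0,0,0]],
  [-1,[22,0,0],[0,0,0]],
  [-1,[17,0,0],[0,0,0]],
  [-1,[0,0,0],[0,0,0]],
  [-1,[0,0,0],[0,0,0]],
])

```text
clock: 4.38
tool_pos: [0.5819, 0.3356, 0.0447]
orientation: [0.103, 0.699, -0.102, 0.7]
force: [0.4, -0.3, 0.4]
finger_gap: 0.0853
```

Run:
```python
from h import *
s=env.state(); print(s["clock"],np.round(s["tool_pos"],4),np.round(s["qpos"],3),np.round(R.from_quat(s["orientation"]).as_matrix(),3).tolist(),s["force"])
p,d=snapshot("wrist"); np.savez("w3.npz",p=p,d=d,o=s["orientation"],t=s["tool_pos"])
cv2.imwrite("pics/w3.png",cv2.resize(p[:,:,::-1],(768,576),interpolation=cv2.INTER_CUBIC))
```

```text
4.375 [0.5819 0.3356 0.0447] [-0.857  0.746  0.516  1.391 -0.385  1.102  0.998] [[0.002, 0.287, 0.958], [0.001, 0.958, -0.287], [-1.0, 0.002, 0.002]] [ 0.40009316 -0.32266372  0.44391603]
```

View pics/w3.png

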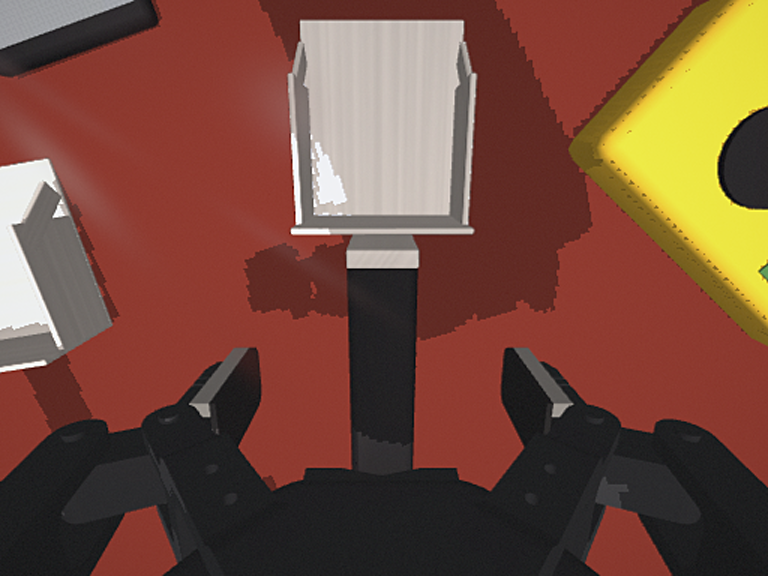

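Emit:
move_arm([
  [1,[0,0,0],[0,0,0]],
  [1,[0,0,0],[0,0,0]],
  [1,[0,0,0],[0,0,0]],
  [1,[0,0,0],[0,0,0]],
  [1,[0,0,0],[0,0,0]],
  [1,[0,0,0],[0,0,0]],
], newtons=100)

```text
clock: 5.18
tool_pos: [0.5811, 0.3358, 0.0436]
orientation: [0.103, 0.7, -0.102, 0.7]
force: [0.3, 0.2, 1.7]
finger_gap: 0.0206
```

Emit:
move_arm([
  [1,[-10,0,0],[0,0,0]],
  [1,[-20,0,0],[0,0,0]],
  [1,[-40,0,0],[0,0,0]],
  [1,[-50,0,0],[0,0,0]],
  [1,[-40,0,0],[0,0,0]],
  [1,[-20,-20,10],[0,0,0]],
  [1,[0,-40,20],[0,0,0]],
  [1,[0,-44,22],[0,0,0]],
])

```text
clock: 6.18
tool_pos: [0.6009, 0.218, 0.2232]
orientation: [0.102, 0.7, -0.103, 0.7]
force: [-0.3, -0.1, -1.6]
finger_gap: 0.0199
```

Emit:
move_arm([
  [1,[0,-44,22],[-0.04,0,0]],
  [1,[0,-46,21],[-0.04,0,0]],
  [1,[0,-47,20],[-0.04,0,0]],
  [1,[0,-48,18],[-0.04,0,0]],
  [1,[0,-48,17],[-0.04,0,0]],
  [1,[0,-36,11],[-0.055,0,0]],
  [1,[0,0,0],[0,0,0]],
  [1,[0,0,0],[0,0,0]],
])

```text
clock: 7.18
tool_pos: [0.6551, -0.0651, 0.2228]
orientation: [0.014, 0.708, -0.013, 0.706]
force: [-0.5, 0.1, -1.2]
finger_gap: 0.0202
```

Run:
```python
from h import *
s=env.state(); print(s["clock"],np.round(s["tool_pos"],4),np.round(s["qpos"],3),np.round(R.from_quat(s["orientation"]).as_matrix(),3).tolist(),s["force"],s["finger_gap"])
p,d=snapshot("wrist"); np.savez("w4.npz",p=p,d=d,o=s["orientation"],t=s["tool_pos"])
cv2.imwrite("pics/w4.png",cv2.resize(p[:,:,::-1],(768,576),interpolation=cv2.INTER_CUBIC))
```

```text
7.175 [ 0.6551 -0.0651  0.2228] [-0.256  0.589  0.576  1.201 -0.311  1.438  1.816] [[-0.002, 0.038, 0.999], [0.001, 0.999, -0.038], [-1.0, 0.001, -0.002]] [-0.49488007  0.12491402 -1.23072934] 0.020243957656378
```

View pics/w4.png

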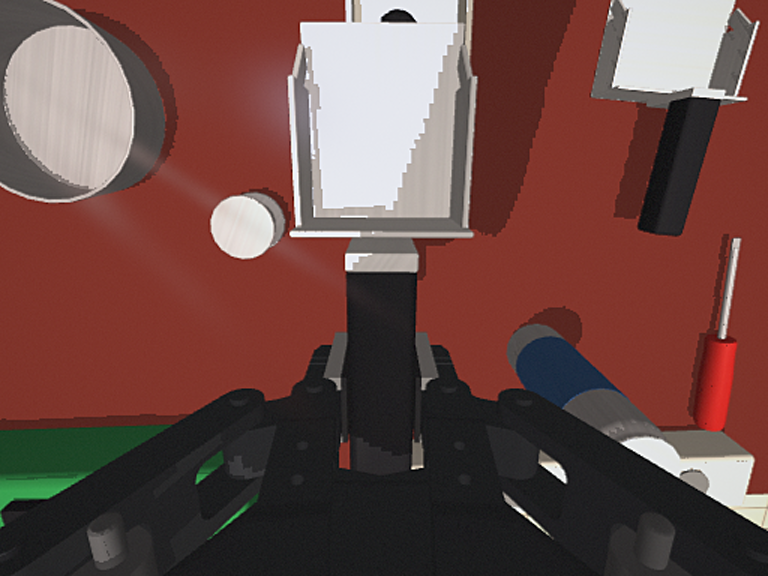

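Run:
```python
from h import *
z=np.load("w4.npz");p,d=z["p"],z["d"]
c=get_calibration("wrist");T=np.array(c["tool_from_camera"]);K=c["camera_matrix"]
P=cloud(K,T,d)*1000  # tool frame mm
f=P[20:140,212:300].reshape(-1,3);f=f[np.isfinite(f[:,0])]
A=np.c_[f[:,1:],np.ones(len(f))];s,_,_,_=np.linalg.lstsq(A,f[:,0],rcond=None);print("floor x=a*y+b*z+c",s,"n",len(f),"res",np.std(A@s-f[:,0]))
# lip and sides by rays on plane
def toolray(uv,xp):
    uv=np.atleast_2d(uv)/1.5
    r=np.c_[(uv[:,0]-K[0,2])/K[0,0],(uv[:,1]-K[1,2])/K[1,1],np.ones(len(uv))]@T[:3,:3].T
    o=T[:3,3];t=(xp-o[0])/r[:,0];return (o+r*t[:,None])*1000
print("lip corners",toolray([(300,23),(464,23)],0.0415).round(1).tolist())
print("back wall top",toolray([(291,235),(473,235)],0.0415-0.040).round(1).tolist())
print("side tops",toolray([(290,76),(476,76)],0.0415-0.030).round(1).tolist())
```

```text
floor x=a*y+b*z+c [-6.66663936e-04 -2.40172088e-04  4.21662513e+01] n 10512 res 0.6784450908608193
lip corners [[41.5, -31.6, -123.6], [41.5, 33.5, -123.6]]
back wall top [[1.5, -31.5, -45.4], [1.5, 33.2, -45.4]]
side tops [[11.5, -30.7, -98.8], [11.5, 33.1, -98.7]]
```

Emit:
move_arm([
  [1,[0,8,-4.3],[0,0,0]],
  [1,[0,8,-4.3],[0,0,0]],
  [1,[30,0,0],[0,0,0]],
  [1,[40,0,0],[0,0,0]],
  [1,[30,0,0],[0,0,0]],
  [1,[10,0,0],[0,0,0]],
  [1,[0,0,0],[0,0,0]],
  [1,[0,0,0],[0,0,0]],
])

```text
clock: 8.22
tool_pos: [0.6493, -0.0481, 0.1152]
orientation: [0.012, 0.706, -0.013, 0.708]
force: [0.3, -0.3, -1.8]
finger_gap: 0.0203
```

```bash
cat > w.py <<'E'
import sys
from h import *
n=sys.argv[1]
s=env.state(); print(round(s["clock"],2),np.round(s["tool_pos"],4),np.round(s["qpos"],3),np.round(R.from_quat(s["orientation"]).as_matrix(),3).tolist(),np.round(s["force"],1),round(s["finger_gap"],4))
p,d=snapshot("wrist"); np.savez(n+".npz",p=p,d=d,o=s["orientation"],t=s["tool_pos"])
cv2.imwrite(f"pics/{n}.png",cv2.resize(p[:,:,::-1],(768,576),interpolation=cv2.INTER_CUBIC))
E
python3 w.py w5
```

```text
8.22 [ 0.6493 -0.0481  0.1152] [-0.29   0.639  0.549  1.393 -0.34   1.2    1.828] [[0.003, 0.035, 0.999], [-0.0, 0.999, -0.035], [-1.0, -0.0, 0.003]] [ 0.3 -0.3 -1.8] 0.0203
```

View pics/w5.png

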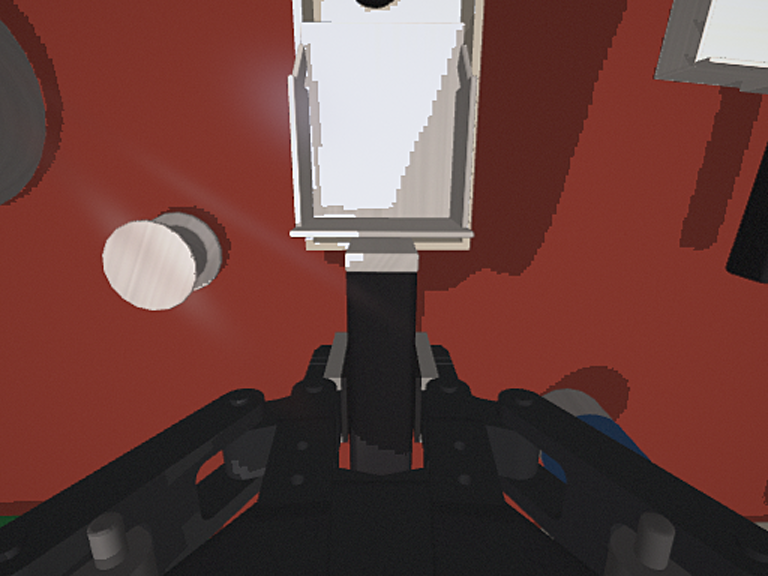

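Emit:
move_arm([
  [1,[20,-1,-2],[0,0,0]],
  [1,[20,0,0],[0,0,0]],
  [1,[14,0,0],[0,0,0]],
  [1,[6,0,0],[0,0,0]],
  [1,[3,0,0],[0,0,0]],
  [1,[0,0,0],[0,0,0]],
  [1,[0,0,0],[0,0,0]],
])

```text
clock: 9.15
tool_pos: [0.6464, -0.0491, 0.051]
orientation: [0.013, 0.707, -0.013, 0.707]
force: [-0.1, 0.4, -1.8]
finger_gap: 0.0199
```

```bash
python3 w.py w6
```

```text
9.15 [ 0.6464 -0.0491  0.051 ] [-0.278  0.697  0.524  1.464 -0.373  1.079  1.856] [[0.001, 0.036, 0.999], [-0.0, 0.999, -0.036], [-1.0, -0.0, 0.001]] [-0.1  0.4 -1.8] 0.0199
```

View pics/w6.png

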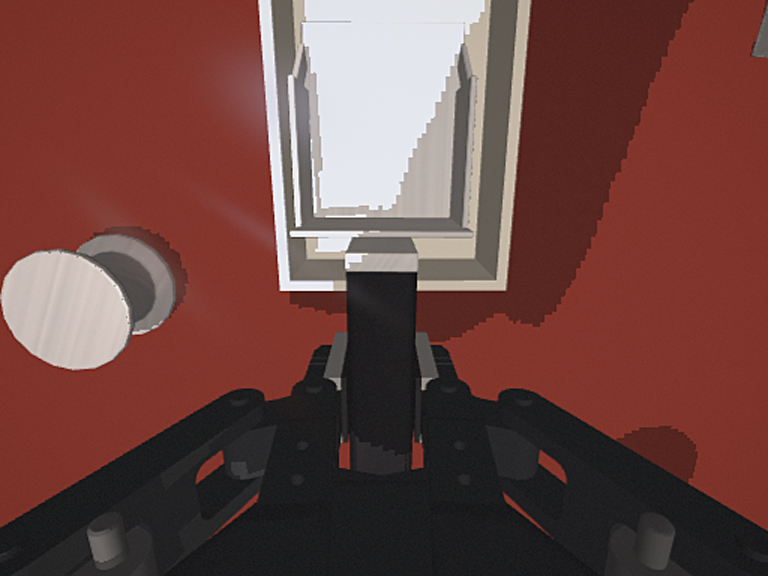

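Emit:
move_arm([
  [1,[0,1.5,0],[0,-0.02,0]],
  [1,[1,0,0],[0,0,0]],
  [1,[1,0,0],[0,0,0]],
  [1,[0,0,0],[0,0,0]],
])

```text
clock: 9.7
tool_pos: [0.6464, -0.0473, 0.0491]
orientation: [0.013, 0.7, -0.013, 0.714]
force: [0.8, 0.5, 3.6]
finger_gap: 0.0201
```

Emit:
move_arm([
  [1,[-0.2,0,-10],[0,0,0]],
  [1,[-0.2,0,-12],[0,0,0]],
  [1,[-0.2,0,-12],[0,0,0]],
  [1,[-0.2,0,-12],[0,0,0]],
  [1,[-0.2,0,-12],[0,0,0]],
  [1,[-0.2,0,-12],[0,0,0]],
])

```text
clock: 10.45
tool_pos: [0.5779, -0.0452, 0.0496]
orientation: [0.012, 0.698, -0.013, 0.716]
force: [5.3, 0.2, 5.6]
finger_gap: 0.0202
```

```bash
python3 w.py w7
```

```text
10.45 [ 0.5779 -0.0452  0.0496] [-0.336  0.561  0.541  1.705 -0.347  0.945  1.871] [[0.026, 0.036, 0.999], [-0.001, 0.999, -0.036], [-1.0, -0.0, 0.026]] [5.3 0.2 5.6] 0.0202
```

View pics/w7.png

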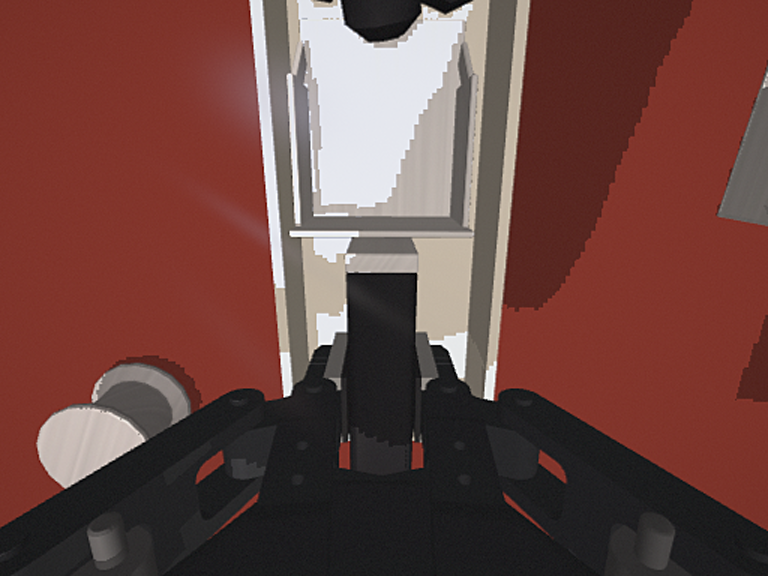

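Emit:
move_arm([
  [1,[-0.2,0,-12],[0,0,0]],
  [1,[-0.2,0,-12],[0,0,0]],
  [1,[-0.2,0,-12],[0,0,0]],
  [1,[-0.2,0,-8],[0,0,0]],
])

```text
clock: 11.0
tool_pos: [0.5351, -0.0437, 0.05]
orientation: [0.012, 0.697, -0.013, 0.717]
force: [6.4, 0.3, 5.1]
finger_gap: 0.0207
```

```bash
python3 w.py w8
```

```text
11.0 [ 0.5351 -0.0437  0.05  ] [-0.369  0.484  0.555  1.828 -0.324  0.89   1.869] [[0.028, 0.036, 0.999], [-0.001, 0.999, -0.036], [-1.0, -0.0, 0.028]] [6.4 0.3 5.1] 0.0207
```

View pics/w8.png

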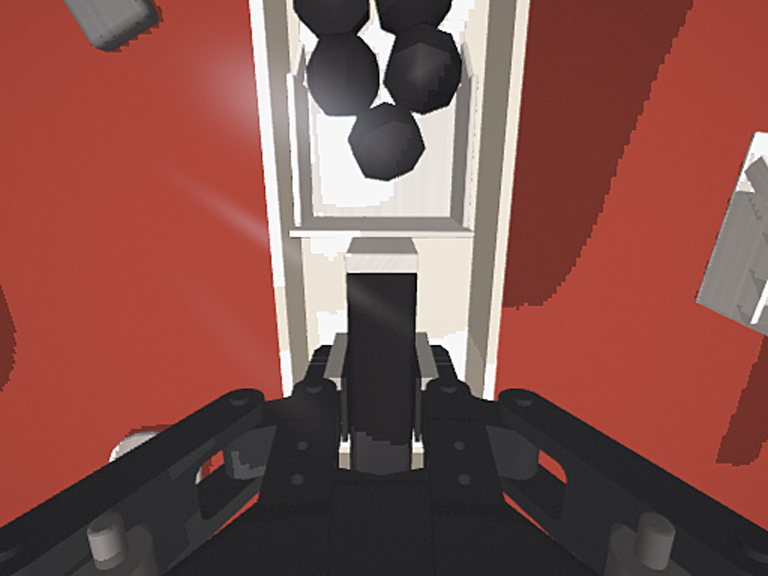

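Emit:
move_arm([
  [1,[-0.2,0,-6],[0,0,0]],
  [1,[-0.1,0,-5],[0,0,0]],
  [1,[0,0,0],[0,0,0]],
])

```text
clock: 11.42
tool_pos: [0.5231, -0.0434, 0.0495]
orientation: [0.012, 0.698, -0.013, 0.716]
force: [5.1, -0.6, 4.3]
finger_gap: 0.0202
```

```bash
python3 w.py w9
```

```text
11.43 [ 0.5231 -0.0434  0.0495] [-0.377  0.466  0.558  1.859 -0.317  0.879  1.867] [[0.025, 0.036, 0.999], [-0.001, 0.999, -0.035], [-1.0, -0.0, 0.025]] [ 5.1 -0.6  4.3] 0.0202
```

View pics/w9.png

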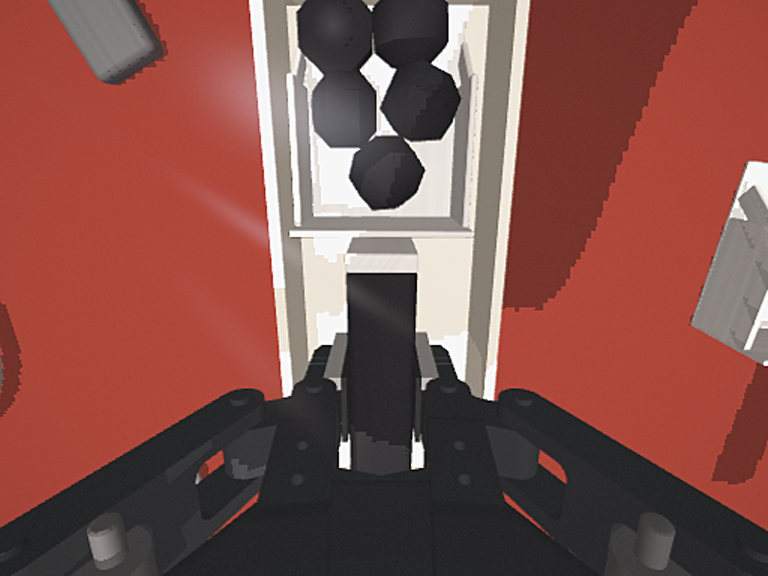

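Emit:
move_arm([
  [1,[-0.1,0,-3],[0,0,0]],
  [1,[0,0,-2],[0,0,0]],
  [1,[0,0,0],[0,0,0]],
])

```text
clock: 11.85
tool_pos: [0.5188, -0.0432, 0.0497]
orientation: [0.012, 0.697, -0.013, 0.716]
force: [6.4, 0.1, 6.3]
finger_gap: 0.0199
```

```bash
python3 w.py w10
```

```text
11.85 [ 0.5188 -0.0432  0.0497] [-0.381  0.457  0.56   1.871 -0.314  0.873  1.866] [[0.027, 0.036, 0.999], [-0.001, 0.999, -0.035], [-1.0, -0.0, 0.027]] [6.4 0.1 6.3] 0.0199
```

View pics/w10.png

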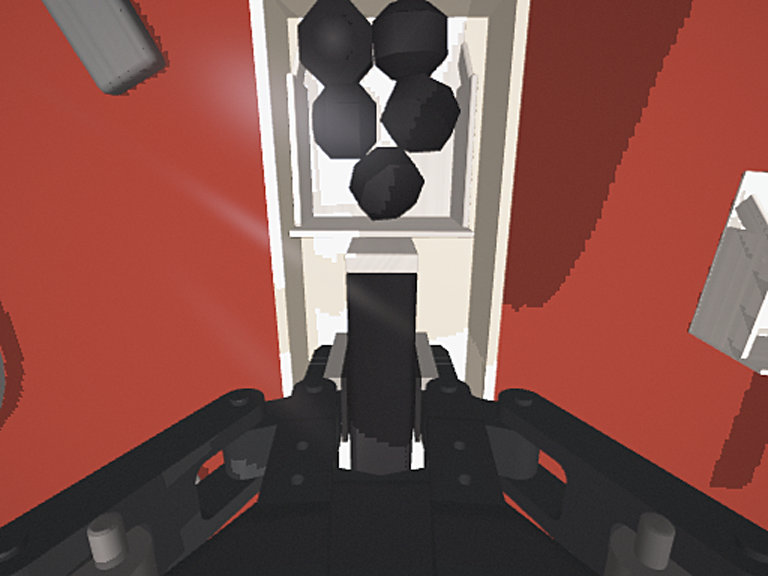

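Emit:
move_arm([
  [1,[1.2,0,2.3],[0,0.06,0]],
  [1,[1.2,0,2.2],[0,0.06,0]],
  [1,[1.2,0,2.0],[0,0.06,0]],
  [1,[1.2,0,1.8],[0,0.06,0]],
  [1,[0,0,0],[0,0,0]],
])

```text
clock: 12.52
tool_pos: [0.5248, -0.0428, 0.0413]
orientation: [0.014, 0.78, -0.011, 0.625]
force: [4.8, 0.5, -2.1]
finger_gap: 0.0202
```

```bash
python3 w.py w11
```

```text
12.53 [ 0.5248 -0.0428  0.0413] [-0.317  0.648  0.541  1.613 -0.31   1.198  1.849] [[-0.217, 0.035, 0.975], [0.007, 0.999, -0.034], [-0.976, -0.0, -0.217]] [ 4.8  0.5 -2.1] 0.0202
```

View pics/w11.png

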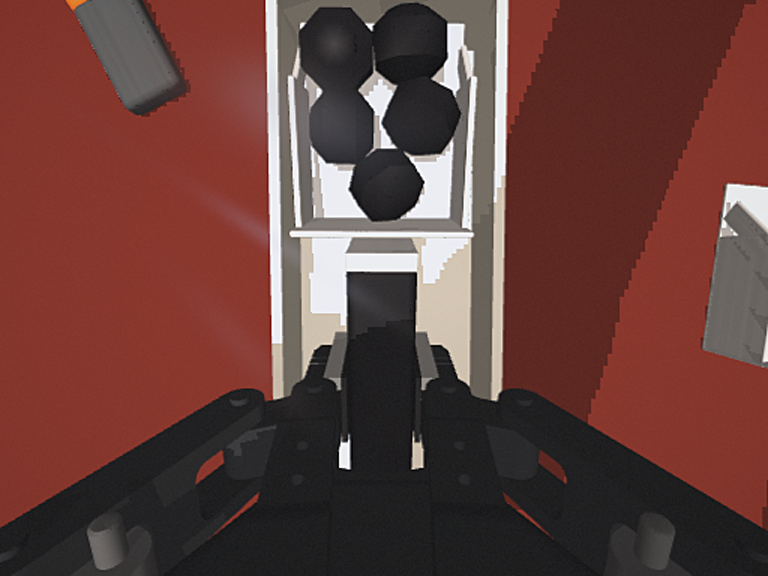

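Emit:
move_arm([
  [1,[1.2,0,1.7],[0,0.06,0]],
  [1,[1.2,0,1.5],[0,0.06,0]],
  [1,[1.2,0,1.4],[0,0.06,0]],
  [1,[1.2,0,1.3],[0,0.06,0]],
  [1,[0,0,0],[0,0,0]],
])

```text
clock: 13.2
tool_pos: [0.5262, -0.0433, 0.0351]
orientation: [0.015, 0.851, -0.01, 0.525]
force: [0.3, -0.5, -3.2]
finger_gap: 0.0203
```

```bash
python3 w.py w12
```

```text
13.2 [ 0.5262 -0.0433  0.0351] [-0.25   0.841  0.516  1.354 -0.303  1.506  1.831] [[-0.447, 0.036, 0.894], [0.016, 0.999, -0.032], [-0.894, -0.0, -0.448]] [ 0.3 -0.5 -3.2] 0.0203
```

View pics/w12.png

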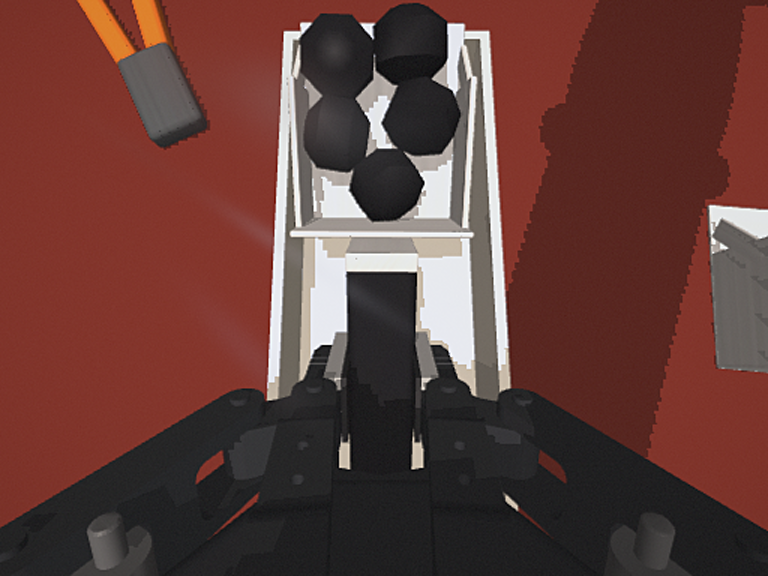

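Emit:
move_arm([
  [1,[-5,0,-2],[0,0.04,0]],
  [1,[-9,0,-5],[0,0.04,0]],
  [1,[-13,0,-8],[0,0,0]],
  [1,[-17,0,-10],[0,0,0]],
  [1,[-21,0,-13],[0,0,0]],
  [1,[-21,0,-13],[0,0,0]],
  [1,[-13,0,-8],[0,0,0]],
  [1,[-6,0,-4],[0,0,0]],
])

```text
clock: 14.25
tool_pos: [0.5275, -0.0434, 0.1605]
orientation: [0.016, 0.869, -0.009, 0.494]
force: [0.2, 0.5, -2.7]
finger_gap: 0.0205
```

```bash
python3 w.py w13
```

```text
14.25 [ 0.5275 -0.0434  0.1605] [-0.233  0.78   0.539  1.16  -0.257  1.821  1.811] [[-0.512, 0.036, 0.858], [0.018, 0.999, -0.031], [-0.859, 0.0, -0.512]] [ 0.2  0.5 -2.7] 0.0205
```

View pics/w13.png

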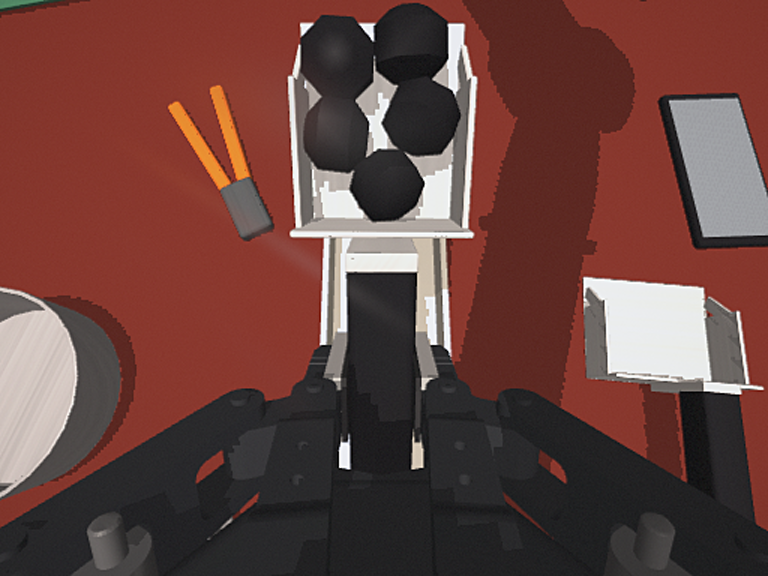

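Emit:
move_arm([
  [1,[-2.5,-15,4],[0,0,0]],
  [1,[-5,-30,8],[0,0,0]],
  [1,[-7,-42,12],[0,0,0]],
  [1,[-7,-45,12],[0,0,0]],
  [1,[-7,-45,12],[0,0,0]],
  [1,[-7,-42,12],[0,0,0]],
  [1,[-5,-30,8],[0,0,0]],
  [1,[-2,-15,3],[0,0,0]],
])

```text
clock: 15.3
tool_pos: [0.5884, -0.309, 0.15]
orientation: [0.015, 0.867, -0.01, 0.498]
force: [-0.4, 0.1, -2.9]
finger_gap: 0.0202
```

```bash
python3 w.py w14
```

```text
15.3 [ 0.5884 -0.309   0.15  ] [ 0.282  1.081  0.338  0.533 -0.065  2.032  2.039] [[-0.504, 0.035, 0.863], [0.016, 0.999, -0.031], [-0.863, -0.002, -0.504]] [-0.4  0.1 -2.9] 0.0202
```

View pics/w14.png

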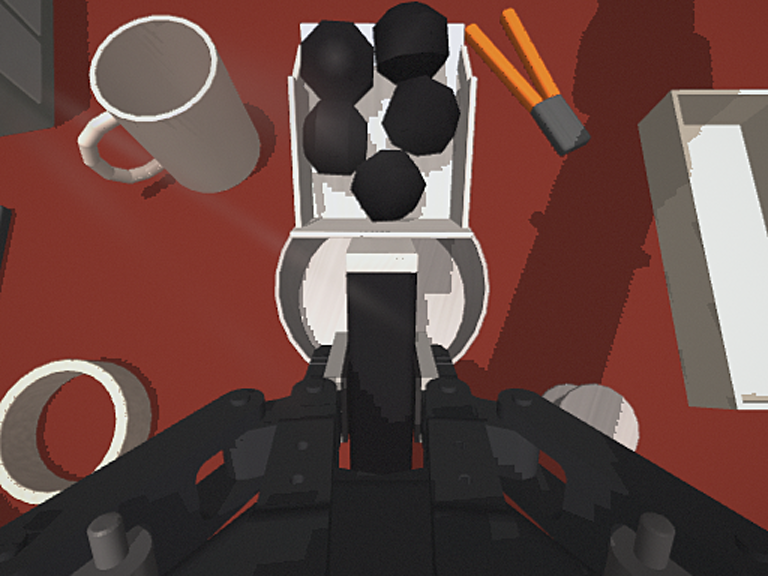

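Emit:
move_arm([
  [1,[0,0,0],[0,-0.08,0]],
  [1,[-3,0,6],[0,-0.1,0]],
  [1,[-5,0,14],[0,-0.1,0]],
  [1,[-3,0,16],[0,-0.1,0]],
  [1,[-1,0,14],[0,-0.05,0]],
  [1,[0,0,6],[0,0,0]],
  [1,[0,0,0],[0,0,0]],
])

```text
clock: 16.23
tool_pos: [0.6474, -0.3077, 0.1492]
orientation: [0.01, 0.741, -0.013, 0.671]
force: [-0.7, 0.3, -2.3]
finger_gap: 0.0203
```

```bash
python3 w.py w15
```

```text
16.23 [ 0.6474 -0.3077  0.1492] [ 0.268  0.801  0.291  0.956 -0.16   1.496  2.041] [[-0.099, 0.032, 0.995], [-0.002, 0.999, -0.032], [-0.995, -0.005, -0.099]] [-0.7  0.3 -2.3] 0.0203
```

View pics/w15.png

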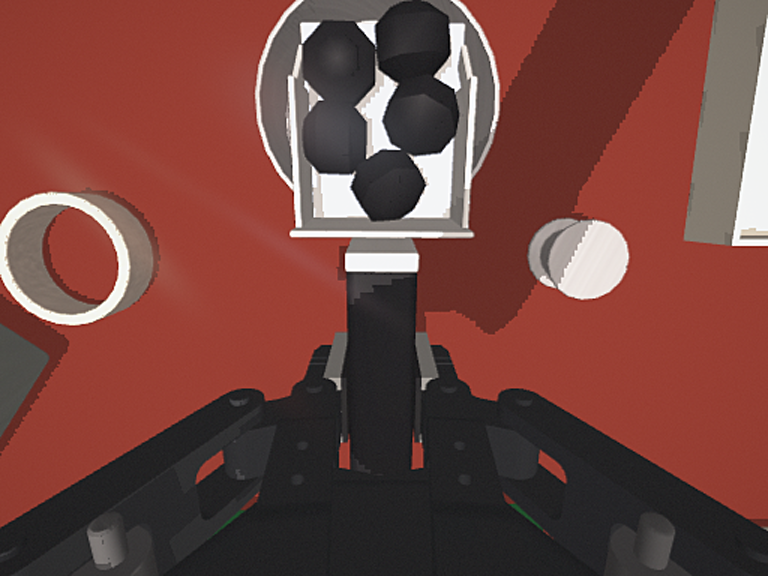

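Emit:
move_arm([
  [1,[12,0,5],[0,0,0]],
  [1,[20,0,7],[0,0,0]],
  [1,[15,0,5],[0,0,0]],
  [1,[-10,0,-3.5],[0,-0.08,0]],
  [1,[-15,0,-5.3],[0,-0.12,0]],
  [1,[-15,0,-5.3],[0,-0.12,0]],
])

```text
clock: 17.02
tool_pos: [0.6451, -0.3085, 0.1403]
orientation: [0.008, 0.623, -0.014, 0.782]
force: [-0.3, 0.1, -2.6]
finger_gap: 0.0202
```

```bash
python3 w.py w16
```

```text
17.02 [ 0.6451 -0.3085  0.1403] [ 0.321  0.566  0.229  1.396 -0.26   1.001  2.162] [[0.223, 0.032, 0.974], [-0.013, 0.999, -0.03], [-0.975, -0.006, 0.223]] [-0.3  0.1 -2.6] 0.0202
```

View pics/w16.png

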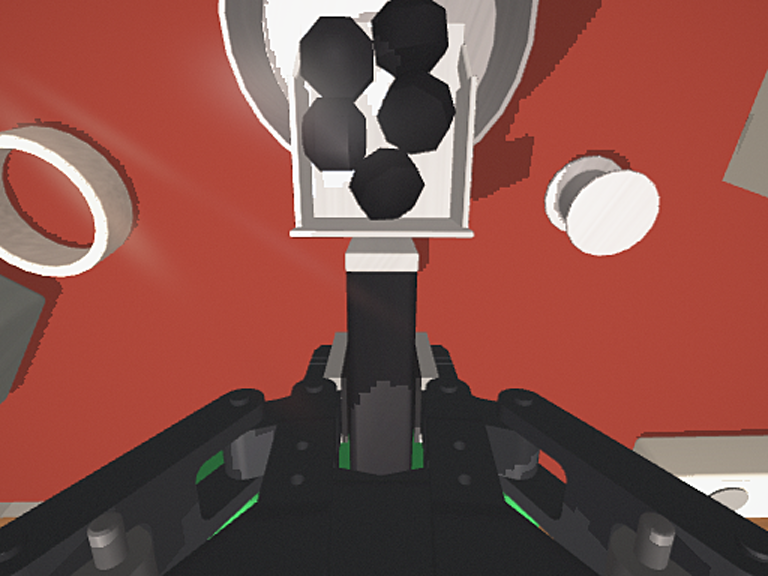

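Emit:
move_arm([
  [1,[-13.5,0,-4],[0,-0.12,0]],
  [1,[-13.5,0,-4],[0,-0.12,0]],
  [1,[-13.5,0,-4],[0,-0.12,0]],
  [1,[-14,0,-4],[0,-0.12,0]],
  [1,[-14,0,-4],[0,-0.12,0]],
])

```text
clock: 17.7
tool_pos: [0.6028, -0.3065, 0.181]
orientation: [0.007, 0.396, -0.013, 0.918]
force: [-0.2, 0.7, -3.1]
finger_gap: 0.02
```

```bash
python3 w.py w17
```

```text
17.7 [ 0.6028 -0.3065  0.181 ] [ 0.947  0.306 -0.334  1.938 -0.881  0.419  2.93 ] [[0.685, 0.029, 0.728], [-0.018, 1.0, -0.023], [-0.728, 0.003, 0.686]] [-0.2  0.7 -3.1] 0.02
```

View pics/w17.png

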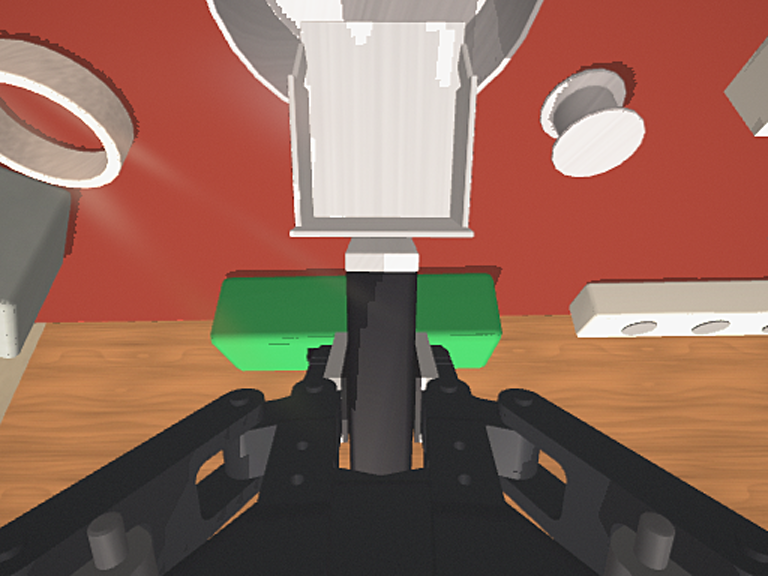

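Run:
```python
from h import *
p,d=snapshot("top");q,e=snapshot("scene");np.savez("t18.npz",p=p,d=d,q=q,e=e)
K,M=cam("top");u,v=proj(K,M,[0.533,-0.307,0.03])[0].astype(int);Ks,Ms=cam("scene");us,vs=proj(Ks,Ms,[0.533,-0.307,0.03])[0].astype(int)
a=cv2.resize(p[v-45:v+45,u-40:u+40,::-1],(400,450));b=cv2.resize(q[vs-45:vs+45,us-40:us+40,::-1],(400,450));cv2.imwrite("pics/t18.png",np.hstack([a,b]))
```

```text
(no output)
```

View pics/t18.png

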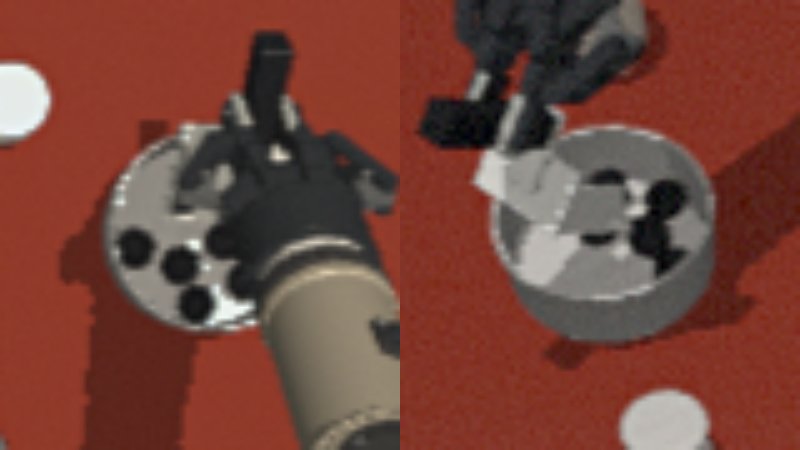

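Emit:
move_arm([
  [1,[-10,0,10],[0,0,0]],
  [1,[-18,0,17],[0,0,0]],
  [1,[-18,0,17],[0,0.1,0]],
  [1,[0,0,0],[0,0.15,0]],
  [1,[0,0,0],[0,0.15,0]],
  [1,[0,0,0],[0,0.15,0]],
  [1,[0,0,0],[0,0.15,0]],
  [1,[0,0,0],[0,0.11,0]],
])

```text
clock: 18.85
tool_pos: [0.6089, -0.303, 0.246]
orientation: [0.007, 0.725, -0.009, 0.689]
force: [-0.1, -0.0, -2.9]
finger_gap: 0.0198
```

```bash
python3 w.py w19
python3 - <<'E'
from h import *
p,d=snapshot("top");q,e=snapshot("scene");np.savez("t19.npz",p=p,d=d,q=q,e=e)
K,M=cam("top");u,v=proj(K,M,[0.533,-0.307,0.03])[0].astype(int);Ks,Ms=cam("scene");us,vs=proj(Ks,Ms,[0.533,-0.307,0.03])[0].astype(int)
a=cv2.resize(p[v-45:v+45,u-40:u+40,::-1],(400,450));b=cv2.resize(q[vs-45:vs+45,us-40:us+40,::-1],(400,450));cv2.imwrite("pics/t19.png",np.hstack([a,b]))
E
```

```text
18.85 [ 0.6089 -0.303   0.246 ] [0.422 0.629 0.004 0.994 0.021 1.564 1.973] [[-0.05, 0.023, 0.998], [-0.002, 1.0, -0.023], [-0.999, -0.003, -0.05]] [-0.1 -0.  -2.9] 0.0198
```

View pics/t19.png

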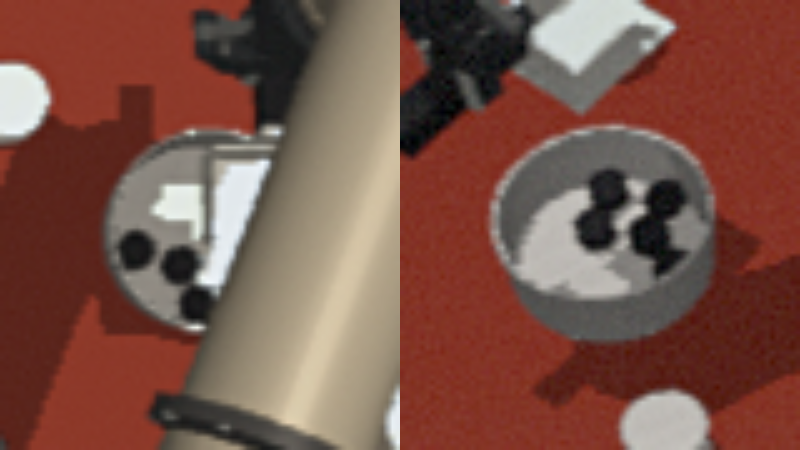

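View pics/w19.png

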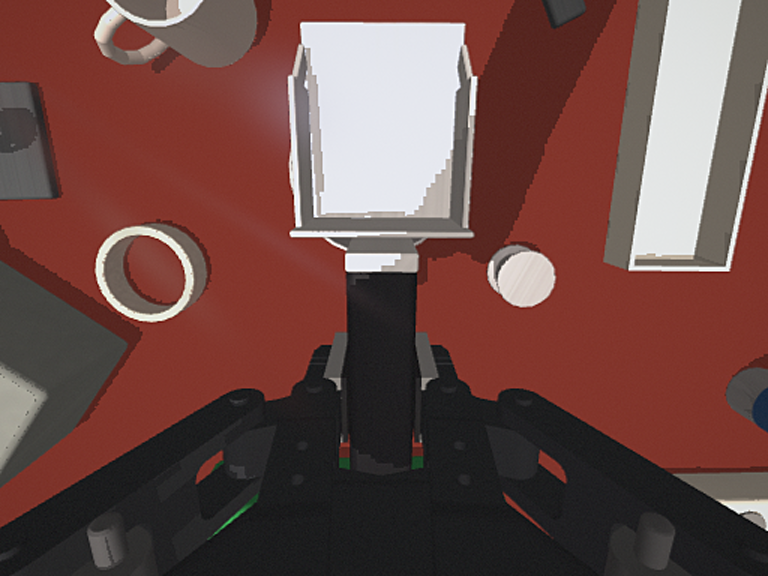

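Emit:
move_arm([
  [1,[0,25,-2],[0,-0.05,0]],
  [1,[0,45,-3.5],[0,0,0]],
  [1,[0,55,-3.5],[0,0,0]],
  [1,[0,55,-3.5],[0,0,0]],
  [1,[0,55,-3.5],[0,0,0]],
  [1,[0,55,-3.5],[0,0,0]],
  [1,[0,55,-3.5],[0,0,0]],
  [1,[0,55,-3.5],[0,0,0]],
])

```text
clock: 20.0
tool_pos: [0.5892, 0.0957, 0.2475]
orientation: [0.01, 0.704, -0.01, 0.71]
force: [0.5, 0.4, -2.0]
finger_gap: 0.0202
```

Emit:
move_arm([
  [1,[0,55,-3.5],[0,0,0]],
  [1,[0,55,-3.5],[0,0,0]],
  [1,[0,50,-3.5],[0,0,0]],
  [1,[0,45,-3],[0,0,0]],
  [1,[0,25,-2],[0.09,0,0]],
  [1,[0,0,0],[0.09,0,0]],
  [1,[0,0,0],[0.09,0,0]],
  [1,[0,0,0],[0,0,0]],
])

```text
clock: 21.0
tool_pos: [0.5802, 0.3246, 0.2478]
orientation: [0.105, 0.697, -0.103, 0.702]
force: [-0.2, -0.1, -1.2]
finger_gap: 0.0204
```

```bash
python3 w.py w20
python3 - <<'E'
from h import *
s=env.state();Rm=R.from_quat(s["orientation"]).as_matrix()
d=np.array([0.5811,0.3358,0.0436])-s["tool_pos"]
print("tool delta mm",(Rm.T@d*1000).round(1),"yaw",np.degrees(np.arctan2(Rm[1,2],Rm[0,2])),"tilt",Rm[2,2],Rm[2,1])
p,d=snapshot("top");q,e=snapshot("scene")
a=cv2.resize(p[155:215,320:390,::-1],(420,360),interpolation=cv2.INTER_CUBIC)
Ks,Ms=cam("scene");us,vs=proj(Ks,Ms,[0.533,-0.307,0.03])[0].astype(int)
b=cv2.resize(q[vs-30:vs+30,us-30:us+30,::-1],(360,360),interpolation=cv2.INTER_CUBIC);cv2.imwrite("pics/t20.png",np.hstack([a,b]))
E
```

```text
21.0 [0.5802 0.3246 0.2478] [-0.46   0.552 -0.135  1.118  0.073  1.469  0.692] [[0.007, 0.292, 0.956], [0.002, 0.956, -0.292], [-1.0, 0.003, 0.006]] [-0.2 -0.1 -1.2] 0.0204
tool delta mm [204.1  10.2  -3.5] yaw -16.94714398973566 tilt 0.005268336489011427 0.0036534220630992376
```

View pics/w20.png

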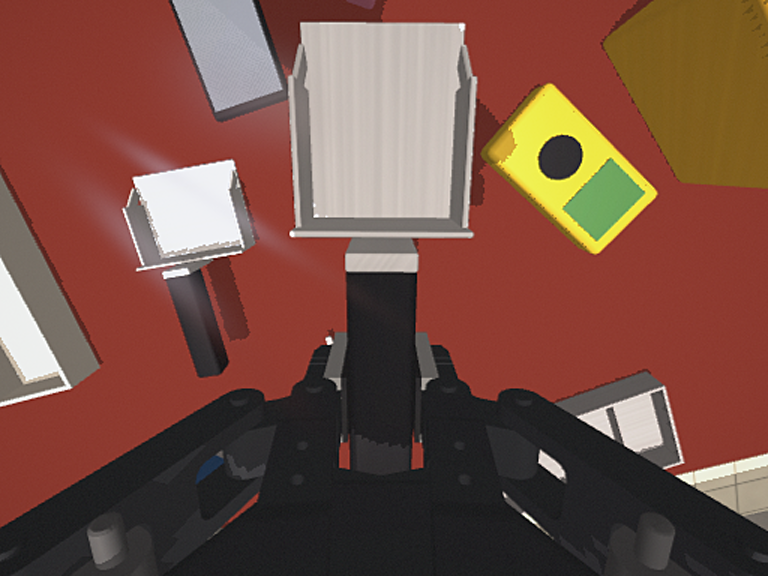

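View pics/t20.png

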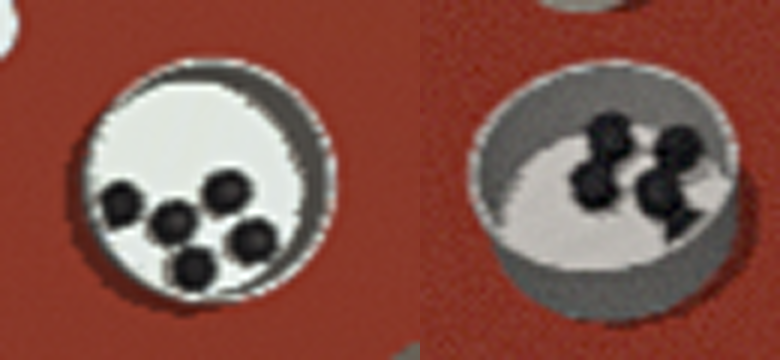

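All five buffers lie in the dish: five dark blobs inside the rim in the top view. I'm lowering the scoop to where it lay.

Emit:
move_arm([
  [1,[30,5,-2],[0,0,0]],
  [1,[45,5,-1.5],[0,0,0]],
  [1,[45,0,0],[0,0,0]],
  [1,[40,0,0],[0,0,0]],
  [1,[22,0,0],[0,0,0]],
  [1,[12,0,0],[0,0,0]],
  [1,[4,0,0],[0,0,0]],
  [1,[0,0,0],[0,0,0]],
])

```text
clock: 22.15
tool_pos: [0.5812, 0.3366, 0.0497]
orientation: [0.106, 0.698, -0.103, 0.701]
force: [0.1, 0.3, -1.6]
finger_gap: 0.0199
```

Run:
```python
from h import *
s=env.state();Rm=R.from_quat(s["orientation"]).as_matrix()
d=np.array([0.5811,0.3358,0.0436])-s["tool_pos"]
print(s["clock"],"tool delta mm",(Rm.T@d*1000).round(1),"yaw",np.degrees(np.arctan2(Rm[1,2],Rm[0,2])),"tilt",Rm[2,2],Rm[2,1],np.round(s["force"],1))
```

```text
22.15 tool delta mm [ 6.1 -0.9  0.1] yaw -16.993460696121293 tilt 0.0036208706853857464 0.005178824746575911 [ 0.1  0.3 -1.6]
```

Emit:
move_arm([
  [1,[2.5,0,0],[0,0,0]],
  [1,[2,0,0],[0,0,0]],
  [1,[1,0,0],[0,0,0]],
  [1,[0,0,0],[0,0,0]],
  [1,[0,0,0],[0,0,0]],
])

```text
clock: 22.78
tool_pos: [0.581, 0.3364, 0.0439]
orientation: [0.106, 0.698, -0.103, 0.701]
force: [0.1, -1.2, 1.9]
finger_gap: 0.0199
```

Emit:
move_arm([
  [0.3,[0,0,0],[0,0,0]],
  [0,[0,0,0],[0,0,0]],
  [-1,[0,0,0],[0,0,0]],
  [-1,[0,0,0],[0,0,0]],
  [-1,[0,0,0],[0,0,0]],
  [-1,[0,0,0],[0,0,0]],
  [-1,[0,0,0],[0,0,0]],
])

```text
clock: 23.65
tool_pos: [0.5806, 0.3363, 0.0432]
orientation: [0.106, 0.698, -0.103, 0.7]
force: [-0.2, -0.3, -0.6]
finger_gap: 0.0854
```

Emit:
move_arm([
  [-1,[-10,0,0],[0,0,0]],
  [-1,[-25,0,0],[0,0,0]],
  [-1,[-45,0,0],[0,0,0]],
  [-1,[-50,0,0],[0,0,0]],
  [-1,[-40,0,0],[0,0,0]],
  [-1,[-15,0,0],[0,0,0]],
  [-1,[0,0,0],[0,0,0]],
])

```text
clock: 24.52
tool_pos: [0.5803, 0.336, 0.2289]
orientation: [0.106, 0.698, -0.103, 0.701]
force: [-0.2, -0.8, -0.1]
finger_gap: 0.0854
```

```bash
python3 w.py w21
python3 - <<'E'
from h import *
z=np.load("w21.npz");K,M=cam("wrist",dict(orientation=z["o"],tool_pos=z["t"]));q=cloud(K,M,z["d"]).reshape(-1,3)
near=(np.hypot(q[:,0]-.56,q[:,1]-.33)<.14)
k=q[near&(q[:,2]>.06)&(q[:,2]<.075)]; print("handle top",len(k),cv2.minAreaRect(k[:,:2].astype(np.float32)),np.median(k[:,2]))
p,d=snapshot("top");cv2.imwrite("pics/t21.png",cv2.resize(p[:,:,::-1],(768,576),interpolation=cv2.INTER_CUBIC))
K,M=cam("top");P=cloud(K,M,d);hsv=cv2.cvtColor(p,cv2.COLOR_RGB2HSV)
m=(hsv[:,:,2]<45).astype(np.uint8);Q=plane(K,M,[(u,v) for v in range(384) for u in range(512)],0.018).reshape(384,512,3)
m[np.hypot(Q[...,0]-.5334,Q[...,1]+.3068)>.062]=0
n,l,st,ce=cv2.connectedComponentsWithStats(m)
for i in range(1,n):
    if st[i,4]>15: x=plane(K,M,ce[i],0.018)[0];print(ce[i].round(1),st[i,4],x.round(3),"r",np.hypot(x[0]-.5334,x[1]+.3068).round(3),"zmax",np.nanmax(P[l==i][:,2]).round(3))
E
```

```text
24.52 [0.5803 0.336  0.2289] [-0.47   0.571 -0.141  1.134  0.076  1.435  0.675] [[0.005, 0.292, 0.956], [0.004, 0.956, -0.292], [-1.0, 0.005, 0.004]] [-0.2 -0.8 -0.1] 0.0854
handle top 1607 ((0.5854028463363647, 0.33521005511283875), (0.02175445295870304, 0.09852869063615799), 72.44178771972656) 0.06744730501051482
[357.1 186.6] 29 [ 0.527 -0.322  0.018] r 0.016 zmax 0.031
[339.6 188.5] 31 [ 0.522 -0.261  0.018] r 0.048 zmax 0.035
[348.2 191.7] 28 [ 0.51  -0.29   0.018] r 0.029 zmax 0.038
[361.6 194.8] 30 [ 0.497 -0.336  0.018] r 0.047 zmax 0.036
[351.6 199.4] 33 [ 0.482 -0.3    0.018] r 0.051 zmax 0.035
```

View pics/w21.png

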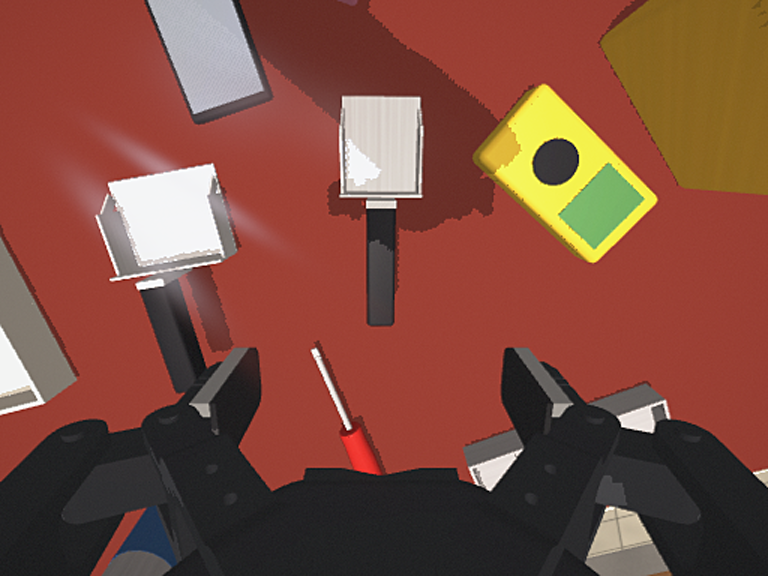

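View pics/t21.png

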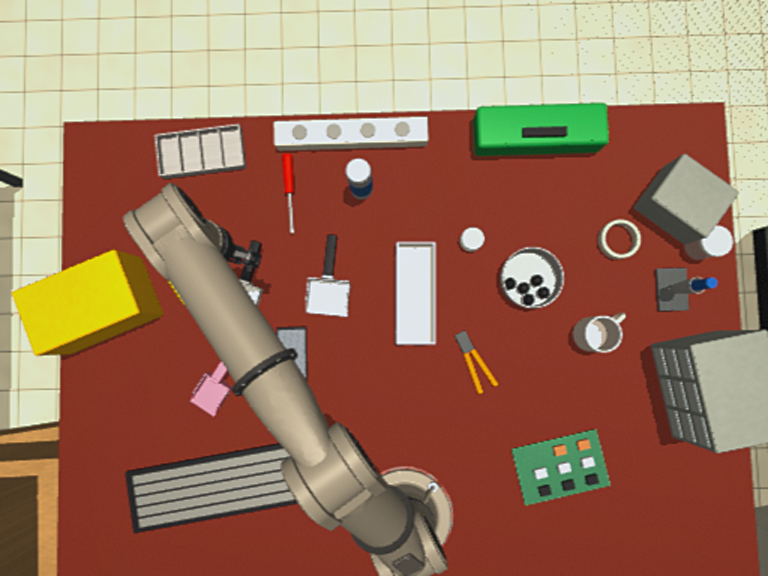

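The wrist view shows the narrow scoop flat at px (381,210), with its handle-top centre within 1 mm of the start. In the top view the five buffers are in the dish around px (530,288), the tub is empty, and the bench and bystanders are unchanged. Handing in.

```bash
python3 -c "
from workcell import env
print(env.job_done())"
```

```text
the job is handed in; nothing more can be done
None
```

I scooped all five buffers out of the tub in one pass with the narrow scoop and tipped them into the steel dish. I then laid the scoop back where it had been, let go of it, and handed the job in at about 24.6 s.

**Buffers:** the last top view shows five in the dish, with centres 16–51 mm from its axis and tops at or below 38 mm. The tub is empty and no buffer lies on the bench.

**Scoop:** it lies flat, with its handle top at 67 mm both before and after. The handle's centre is about 1 mm from its starting position and the yaw differs by about 1°. The gripper is open and 185 mm above its release height.

**Bystanders and wide scoop:** they look unmoved in the pictures. I compared them by eye and did not measure their shifts. The arm hid most of the multimeter and part of the phone in the last top view, but both show in the wrist view.

**Disagreements:** while I carried the buffers over the dish, joint 6 read 2.032 against its stated limit of 2.03, and the arm stopped slightly short of the commanded pose. I backed off at once and no fault was reported. No other check failed.

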